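# Load the hinge riveter and give it the guarded start

## Task

Make the hinge riveter ready and start it: lay the loose hinge carrier in the sloping chute behind the carrier that waits there, the same way up and the same way round, so that it rests against it. Then swing the guard cover right up and over until it stays open by itself, and press the start button beneath it gently but fully in for about half a second, without ramming it. Leave the carrier in place, the guard standing open and the button released, and do not disturb the other things on the table.

Things in the scene. Friction and masses are not known exactly. Their poses are not given: they have to be found in the camera images.
- riveter: hinge riveter, grey wedge-shaped bench unit fixed to the table, 206 x 212 mm; origin under its centre, on the table; x away from the operator, y to its left, z up. Its top panel slopes 0.35 rad about y, facing up and towards the operator: 70 mm high over the origin, rising along +x. Chute on its left (y +55 mm), guarded switch on its right (y -40 mm)
- chute_seat (a point): chute floor point under the middle of the loose carrier's final place; axes: x up the slope, y left, z out of the panel (0.35 rad off vertical, towards the operator). Polished steel channel 26 mm wide inside, walls 5 mm high; runs 103 mm up from here. The upper end of the waiting, fixed carrier is at x -25 mm. A carrier laid flat on the floor farther up and let go slides down against it
- carrier_mid (a point): loose hinge carrier: steel block 50 (x) x 16 (y) x 14 (z) mm with a cross barrel (14 mm diameter, along y, full width) on top of its -x end, 26 mm high there; 40 to 85 g, slippery. The point is the block's centre, 7 mm above its underside. Lies barrel up on the table. In the chute: barrel up, barrel end down the slope (its x along the chute's x), like the waiting one
- carrier_barrel (a point): centre of the loose carrier's barrel: 16 mm from the block's centre towards -x and 12 mm above it
- guard (a joint): opening angle of the guard cover, rad: 0 shut (parallel to the panel, over the switch), 2.3 open at its stop. It swings freely, no spring: let go below about 1.95 rad it falls shut, beyond that it falls back to its stop and stays. Opening swings the tongue up and away from the operator
- guard_hinge (a point): middle of the guard's hinge axis, at the upper end of the switch collar, 34 mm off the panel surface; the axis lies along the riveter's y. The axes of this point turn with the guard: when shut they are the panel's (as chute_seat)
- guard_tongue (a point): grip point on the guard's tongue, 93 mm from the hinge axis along the guard's -x. The guard is an aluminium plate 72 x 72 mm; the tongue, 14 mm wide (y), 8 mm thick, 38 mm long, sticks out of the middle of its free edge, down the slope when shut, ending 17 mm beyond this point. When shut, about 29 mm are clear between tongue and panel
- collar_rim (a point): centre of the upper rim of the switch collar, a black square well 52 (x) by 56 mm (y) inside, 30 mm deep, walls 4 mm; axes as chute_seat (z out of the well). In its middle the round flat steel start button, 34 mm diameter, moves along z. Its top is 6 to 18 mm below the rim: how deep differs from unit to unit and is not given; it must be felt for or seen
- start_switch (a joint): travel of the start button into its well, m: 0 released, 0.008 against its stop. It makes contact at 0.005; its spring takes 4.5 to 5 N there and 7 to 8 N at the stop, and lets it come back. It is broken by more than 25 N
- jar: small clear jar with white lid, 42 mm diameter, 44 mm high, bystander; origin under its centre
- loupe: black watchmaker's loupe, 38 mm diameter, 31 mm high, bystander; origin under its centre
- tape: small roll of tape lying flat, 44 mm diameter, 12 mm high, bystander; origin under its centre
Things that resemble listed ones, but are neither listed nor needed, are in the scene too. What is meant by the part that bears carrier_mid is not orange, and is the smaller of those in its own colour.

How it is judged (in metres and radians):
On the way, in this order (a step that is already met when the one before it is completed fails the run):
1. the loose carrier lies in the chute against the waiting one, barrel up and barrel end down the slope, let go (x of carrier_mid in the frame of chute_seat between -0.006 and 0.006 m and y of carrier_mid in the frame of chute_seat between -0.008 and 0.008 m and z of carrier_mid in the frame of chute_seat between 0.003 and 0.012 m and x of carrier_barrel in the frame of chute_seat between -0.023 and -0.009 m and z of carrier_barrel in the frame of chute_seat between 0.014 and 0.024 m and linear speed of carrier below 0.02 m/s and contact force between the fingers and carrier below 0.1 N), for 0.2 s.
2. the guard is swung up past its balance point and stays there (value of joint guard above 2 rad and contact force between the fingers and guard below 0.1 N), for 0.2 s.
3. the start button is pressed in at least 5 mm with the guard open (value of joint start_switch above 0.005 m and value of joint guard above 2 rad), for 0.2 s.
At the end, for the whole second after the job is handed in: The carrier rests in the chute within 6 mm along and 8 mm across of its seat, barrel up and barrel end down the slope; the guard stands open beyond 2.0 rad; the button is released (less than 1.5 mm in) (x of carrier_mid in the frame of chute_seat between -0.006 and 0.006 m and y of carrier_mid in the frame of chute_seat between -0.008 and 0.008 m and z of carrier_mid in the frame of chute_seat between 0.003 and 0.012 m and x of carrier_barrel in the frame of chute_seat between -0.023 and -0.009 m and z of carrier_barrel in the frame of chute_seat between 0.014 and 0.024 m and value of joint guard above 2 rad and value of joint start_switch below 0.0015 m and linear speed of carrier below 0.02 m/s); the robot touches nothing.
It fails at once if the start button is pushed with more than 25 N (contact force between anything else and start_switch above 25 N).
It fails at once if a bystander is shifted by more than 30 mm (distance of any of jar, loupe, tape from where it was at the start of the episode above 0.03 m).
It also fails if it takes over 48 s, if anything falls off the work surface, if the arm or the gripper's body presses on something with over 40 N, if the wrist force passes 120 N, or if a joint passes its speed limit or range.

## Robot

A 6-joint arm with a two-finger parallel gripper is mounted at the origin on a cart in front of the work surface, level with it; the furniture and walls round the work are solid. World frame = base frame: x ahead of the robot, y to its left, z up, the work surface at z = 0. Lengths are in mm, angles in rad, forces in N, time in s.
With the tool pointing down it reaches from about 425 to 925 mm from the base axis. Payload 12.5 kg.
Tool frame: the origin (TCP) lies at the very end of the fingers, on their centre line; the grasp point (between the pads) lies 19 mm behind it; y points along the fingers, x is the direction in which the jaws open and shut, and the axes are right-handed (so a half turn about y gives the same grasp; the last joint's range is limited). The gripper opens to 85 mm and grips with 20 to 120 N. Pads are 22 mm wide; open, the fingers measure 114 mm over their backs; the gripper's body (76 mm by 85 mm) begins 54 mm behind the grasp point. The pads swing forward as they close: fully open they stand 13 mm farther back than shut.
Start: joints at [1.025, 0.491, 1.559, -0, 1.092, -0.106], TCP at [266.086, 565.549, 206.027] pointing down, gripper open.
Joint ranges: [-3.1, 3.1], [-0.84, 2.19], [0.05, 2.79], [-1.13, 4.28], [0.06, 2.93], [-2.69, 2.69]. Speed limits (rad/s): [2.22, 2.22, 2.79, 3.14, 3.14, 3.14].

## Interface

Orientations are given as [roll, pitch, yaw] about the fixed x, y, z axes, in that order (R = Rz(yaw) Ry(pitch) Rx(roll)).
In Python, from station import r, vision, workorder gives the robot as it stands.
- The arm moves only by the tool step_arm, never from a script. Its argument "motion" is a list of rows, each an object with "hand": the opening, from -1 (shut) to 1 (fully open); "delta_pos": the shift along the tool's x, y, z in cm, a list of three; "rot": the turn, a rotation vector about the tool's x, y, z in rad, a list of three. A call has 1 to 8 rows; each row is the pose to reach, as a shift and turn from the pose commanded when the call began, along the tool's axes at that moment; what a row does not reach only later rows make up. A row lasts 1/8 s, in which the tool goes at most 62.5 mm and 10.7 degrees, less where a joint would pass 70% of its speed; a pose out of reach is approached as far as the arm can. A call with a gripper value outside its range is refused whole. The fingers move at their own pace and stop on an object; "newtons" is the grip in N (left out, the last holds). Time passes only in rows, so rows that repeat a pose let the fingers close. It gives the time, the measured TCP pose, the force and the opening at its end, in the units of the state.
- r.get_state(): the state, without advancing time (a new reading comes with each control period).
- vision.read_camera(name): name is "scene" or "top"; returns the picture (420x560x3 uint8, red, green, blue); there is no depth.
- vision.camera_info(name): a dict with "camera_matrix" (3x3 intrinsics, pixels), "eye" and "orientation" of the camera in the world. Camera axes: x right, y down, z forward; pixel columns grow to the right and rows downward; lengths in mm; the calibration is good to about 2 mm. A picture is of the moment at which its call begins. camera_info takes no time and is no camera call.
- workorder.close_job(): hands the job in, once; it reports no verdict.
The state is a dict: "t": time; "qpos": joint angles; "dq": joint speeds; "joint_efforts": joint torques, N m; "eef_pos": TCP position; "tool_rot": TCP orientation; "contact_force": force on the tool from outside, world axes, zero at the start; "wrist_torque": the same for the moment, N m; "finger_gap": finger opening in mm.
Only numpy, scipy, OpenCV 4.12 (cv2) and the standard library are available. Lean on these libraries where they do the work, as an engineer would, in place of code of your own. Each camera call takes 0.05 s, during which the arm holds its last target.

## Working session

There is one attempt and no reset: what is moved stays moved. The work goes in short steps, Python scripts to look and compute and a tool call to move; the robot and the scene stay as the last step left them, time stands still between calls to the robot, and variables do not carry over. Pictures are saved under pics/ and viewed, and the job is handed in when it is done.

Besides the shell and the picture viewer there is one more tool, called after "Request:" as a command line: name --argument value ..., lists and objects as JSON in quotes. step_arm: Moves the arm, as the interface text tells. Its arguments: {"type":"object","properties":{"motion":{"type":"array","items":{"type":"object","properties":{"hand":{"type":"number"},"delta_pos":{"type":"array","items":{"type":"number"}},"rot":{"type":"array","items":{"type":"number"}}}}},"newtons":{"type":"number"}},"required":["motion"]}

```bash
ls; mkdir -p pics; python3 - <<'E'
from station import r, vision, workorder
import cv2
s=r.get_state();print(s)
for n in("scene","top"):
    im=vision.read_camera(n);cv2.imwrite(f"pics/{n}0.png",im[:,:,::-1]);print(n,vision.camera_info(n))
E
```

```text
pics
{'t': 0.0, 'qpos': array([ 1.02536322e+00,  4.91567160e-01,  1.55945472e+00,  6.21167290e-06,
        1.09169673e+00, -1.05591399e-01]), 'dq': array([ 0.00054981, -0.00208815,  0.00054339, -0.00024873,  0.00030218,
        0.00103846]), 'joint_efforts': array([-4.22409241e-03, -6.18450665e+01, -2.61581093e+01, -2.86221257e-04,
        4.20464377e-03,  2.46740211e-05]), 'eef_pos': array([265.96270909, 565.30519204, 205.4212174 ]), 'tool_rot': array([-1.57067218e+00,  1.11910675e-03,  1.13095182e+00]), 'contact_force': array([ 0.04735917,  0.00577641, -0.88611553]), 'wrist_torque': array([ 0.04898906, -0.00114469,  0.00049411]), 'finger_gap': 85.29591869643515}
scene {'camera_matrix': array([[387.47043991,   0.        , 281.32042201],
       [  0.        , 387.47043991, 210.00831216],
       [  0.        ,   0.        ,   1.        ]]), 'eye': array([ 168.00164109, -766.88356291,  798.47151008]), 'orientation': array([-2.31816748, -0.01165316, -0.50327005])}
top {'camera_matrix': array([[394.62064281,   0.        , 273.88769661],
       [  0.        , 394.62064281, 213.08199946],
       [  0.        ,   0.        ,   1.        ]]), 'eye': array([ 313.13975984, -124.65889075,  977.07151326]), 'orientation': array([-2.89825224e+00, -2.53613786e-03, -1.45309962e+00])}
```

View pics/scene0.png

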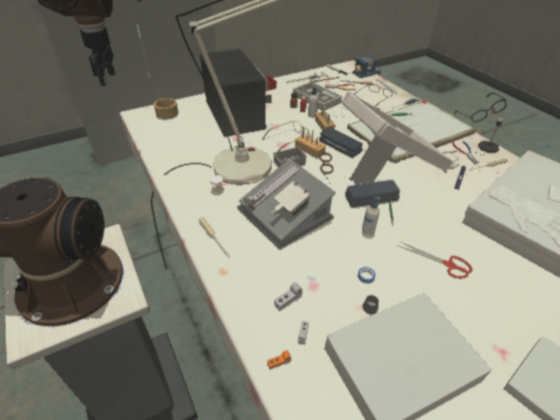

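View pics/top0.png

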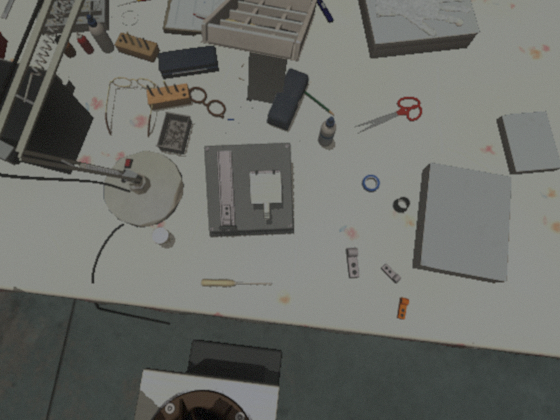

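The scene shows the riveter at about (290,205) and three carrier-like blocks: a large grey one (288,296), a small grey one (304,331) and an orange one (279,359). In the top view these are at (352,262), (390,273) and (403,308), with the riveter at (250,190). I'll enlarge them.

```bash
python3 - <<'E'
import cv2,numpy as np
t=cv2.imread("pics/top0.png");s=cv2.imread("pics/scene0.png")
cv2.imwrite("pics/c1.png",cv2.resize(t[235:325,330:420],(600,600),interpolation=cv2.INTER_CUBIC))
cv2.imwrite("pics/c2.png",cv2.resize(t[135:245,195:305],(600,600),interpolation=cv2.INTER_CUBIC))
cv2.imwrite("pics/c3.png",cv2.resize(s[155:245,225:345],(800,600),interpolation=cv2.INTER_CUBIC))
cv2.imwrite("pics/c4.png",cv2.resize(s[275:375,260:340],(480,600),interpolation=cv2.INTER_CUBIC))
E
```

```text
(no output)
```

View pics/c1.png

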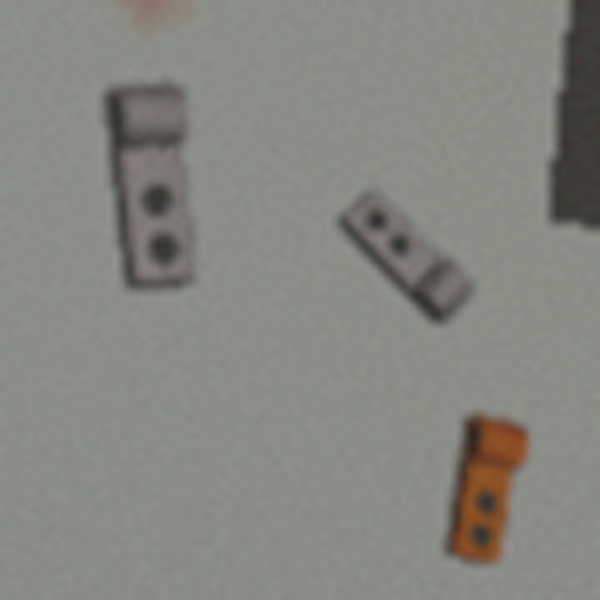

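View pics/c2.png

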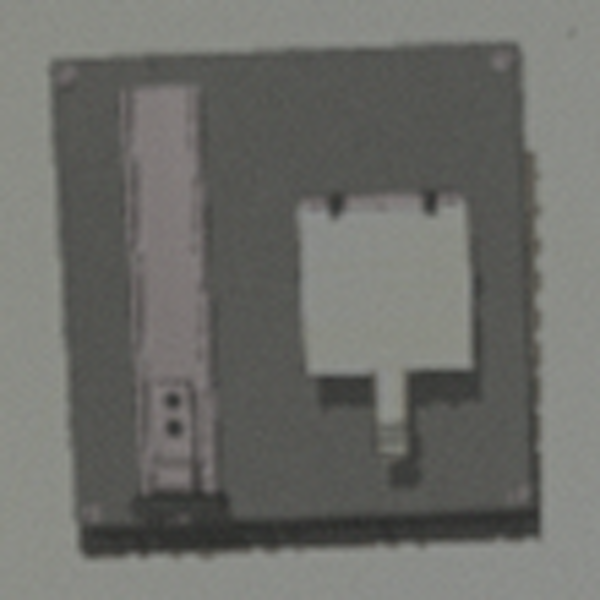

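View pics/c3.png

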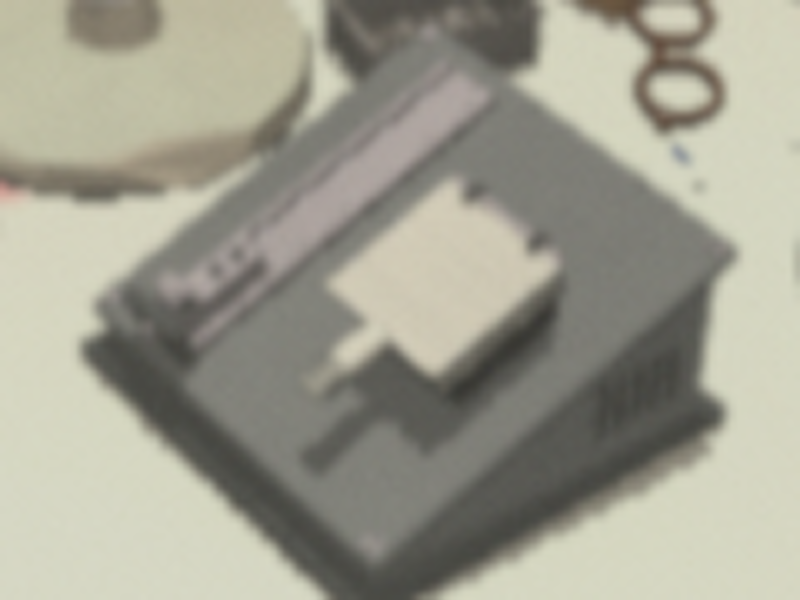

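View pics/c4.png

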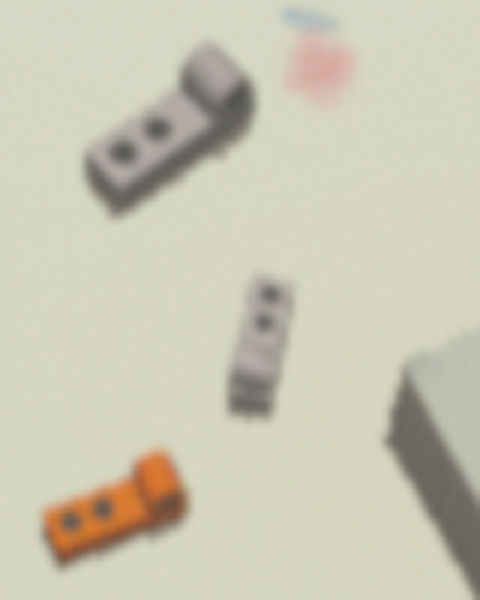

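```bash
cat > h.py <<'E'
import numpy as np,cv2
from scipy.spatial.transform import Rotation as R
from scipy.optimize import least_squares
from station import r, vision, workorder
CI={n:vision.camera_info(n) for n in("scene","top")}
def ray(n,p):
    c=CI[n];d=np.linalg.solve(c["camera_matrix"],[p[0],p[1],1]);return c["eye"],R.from_euler("xyz",c["orientation"]).apply(d)
def onz(n,p,z):
    e,d=ray(n,p);return e+d*(z-e[2])/d[2]
def tri(ps,pt):
    e1,d1=ray("scene",ps);e2,d2=ray("top",pt)
    A=np.stack([d1,-d2],1);k=np.linalg.lstsq(A,e2-e1,rcond=None)[0]
    a=e1+k[0]*d1;b=e2+k[1]*d2;return (a+b)/2,np.linalg.norm(a-b)
def proj(n,P):
    c=CI[n];q=R.from_euler("xyz",c["orientation"]).inv().apply(np.asarray(P)-c["eye"]);q=np.atleast_2d(q);u=q@c["camera_matrix"].T;return u[:,:2]/u[:,2:]
E
python3 - <<'E'
from h import *
np.set_printoptions(precision=1,suppress=True)
T=lambda x,y:(195+x/5.4545-.4,135+y/5.4545-.4)
S=lambda x,y:(225+x/6.667-.4,155+y/6.667-.4)
P={'BL':(S(430,32),T(50,60)),'BR':(S(738,255),T(519,43)),'FR':(S(372,572),T(537,515)),'FL':(S(92,307),T(76,525)),
'gBL':(S(455,178),T(298,202)),'gBR':(S(562,272),T(470,200)),'gFR':(S(437,385),T(474,372)),'gFL':(S(328,285),T(306,375)),'tip':(S(318,390),T(393,452))}
for k,(a,b) in P.items():print(k,*tri(a,b))
C1=lambda x,y:(330+x/6.667-.4,235+y/6.667-.4); C4=lambda x,y:(260+x/6-.4,275+y/6-.4)
for k,a,b in [('h1',C4(270,294),C1(377,219)),('h2',C4(264,322),C1(401,244))]:print(k,*tri(a,b), onz('scene',a,14),onz('top',b,14))
# mask
for n in("top","scene"):
    im=cv2.imread(f"pics/{n}0.png");g=im.astype(int)
    x0,x1,y0,y1=(378,405,260,287) if n=="top" else (294,313,318,348)
    bg=np.median(g[y0:y1,x0:x1].reshape(-1,3),0)
    m=np.zeros(im.shape[:2],np.uint8);m[y0:y1,x0:x1]=(np.abs(g-bg).sum(2)>45)[y0:y1,x0:x1]*255
    c=max(cv2.findContours(m,0,2)[0],key=cv2.contourArea);print(n,bg,cv2.contourArea(c),cv2.minAreaRect(c),cv2.boxPoints(cv2.minAreaRect(c)))
E
```

```text
BL [675.9  86.2  94.7] 2.3139532627408657
BR [ 707.4 -118.4   98.6] 1.0652557110003995
FR [ 513.1 -151.    32.8] 2.401276010413785
FL [483.8  54.5  27.5] 0.5814626754623081
gBL [618.1 -33.4 113. ] 0.28126763757203316
gBR [ 627.4 -105.6  111.7] 0.9651106012686386
gFR [ 561.4 -116.1   85.5] 2.7933231662105524
gFL [550.1 -44.8  89.1] 1.7892958626832562
tip [524.2 -85.1  73.8] 1.3191072909425967
h1 [ 447.9 -386.2   14.4] 0.4483711209420255 [ 448.3 -386.1   14. ] [ 447.8 -386.3   14. ]
h2 [ 439.8 -395.3   14.6] 0.379025785581869 [ 440.2 -395.    14. ] [ 439.7 -395.4   14. ]
top [134. 140. 138.] 171.5 ((390.5000305175781, 273.0), (21.920310974121094, 9.192387580871582), 45.0) [[379.5 268.5]
 [386.  262. ]
 [401.5 277.5]
 [395.  284. ]]
scene [191.  212.5 212. ] 179.0 ((302.6153869628906, 332.9230651855469), (9.021340370178223, 24.318397521972656), 11.309932708740234) [[295.8 344. ]
 [300.6 320.1]
 [309.4 321.9]
 [304.7 345.7]]
```

```bash
cat > m2.py <<'E'
from h import *
np.set_printoptions(precision=2,suppress=True)
T=lambda x,y:(195+x/5.4545-.4,135+y/5.4545-.4)
S=lambda x,y:(225+x/6.667-.4,155+y/6.667-.4)
P={'BL':(S(430,32),T(50,60)),'BR':(S(738,255),T(519,43)),'FR':(S(372,572),T(537,515)),'FL':(S(92,307),T(76,525)),
'gBL':(S(455,178),T(298,202)),'gBR':(S(562,272),T(470,200)),'gFR':(S(437,385),T(474,372)),'gFL':(S(328,285),T(306,375)),'tip':(S(318,390),T(393,452)),
'cBL':(S(458,65),T(128,85)),'cBR':(S(496,98),T(205,85)),'wBL':(S(240,228),T(155,380)),'wBR':(S(268,252),T(195,378))}
Ry=R.from_euler('y',-0.35)
def loc(p):
    L,W,u,gx,ct=p[4:9]
    return {'BL':[L,W,0],'BR':[L,-W,0],'FR':[-L,-W,0],'FL':[-L,W,0],'gBL':[gx,-4,u],'gBR':[gx,-76,u],'gFR':[gx-72,-76,u],'gFL':[gx-72,-4,u],'tip':[gx-110,-40,u],}
def world(q,p):
    return R.from_euler('z',p[2]).apply(Ry.apply(q)+[0,0,p[3]])+[p[0],p[1],0]
if __name__=="__main__":
  for fixh in(None,70):
    def f(p):
        if fixh: p=p.copy();p[3]=fixh
        o=[]
        for k,q in loc(p).items():
            w=world(q,p)
            for n,i in(("scene",0),("top",1)): o+=list(proj(n,w)[0]-P[k][i])
        return np.array(o)
    s=least_squares(f,[595,-32,.158,70,103,106,36,20,0]);p=s.x
    print(fixh,p);print(s.fun.reshape(-1,4))
    for k in('cBL','cBR','wBL','wBR'):
        for n,i in(("scene",0),("top",1)):
            e,d=ray(n,P[k][i]); z0=14 if k[0]=='w' else 5
            for zz in (z0,) :
                Rr=R.from_euler('z',p[2])*Ry; inv=Rr.inv()
                o=np.array([p[0],p[1],fixh or p[3]]);a=inv.apply(e-o);b=inv.apply(d);print(k,n,a+b*(zz-a[2])/b[2])
E
python3 m2.py
```

```text
None [594.6  -33.12   0.16  64.35 103.22 102.85  36.32  37.72   0.  ]
[[ 0.39 -0.9   0.45  0.29]
 [ 0.18 -0.03  0.4   0.44]
 [-0.12  0.58 -0.32 -0.86]
 [-0.08 -0.08  0.23  0.42]
 [-0.08  0.5   0.11  0.24]
 [ 0.49 -0.37 -0.41 -0.48]
 [-0.36 -0.49 -0.12 -1.11]
 [-0.1   0.47 -0.07 -0.55]
 [-1.13  0.44 -0.04  0.89]]
cBL scene [93.34 70.65  5.  ]
cBL top [91.67 69.72  5.  ]
cBR scene [91.66 41.62  5.  ]
cBR top [90.52 36.16  5.  ]
wBL scene [-34.03  70.89  14.  ]
wBL top [-37.16  63.21  14.  ]
wBR scene [-33.83  50.06  14.  ]
wBR top [-36.92  45.65  14.  ]
70 [  592.64   -34.22     0.16 -4264.57   102.66   102.44    31.2     37.7
     0.  ]
[[ 0.05 -1.88  0.59  0.33]
 [-0.2  -1.07  0.74  0.54]
 [-0.52 -0.55 -0.04 -0.68]
 [-0.42 -1.15  0.31  0.54]
 [ 0.    0.46  0.44  0.26]
 [ 0.59 -0.39 -0.05 -0.45]
 [-0.3  -0.51  0.21 -1.05]
 [-0.05  0.43  0.24 -0.51]
 [-1.08  0.42  0.27  0.96]]
cBL scene [90.94 66.45  5.  ]
cBL top [91.32 69.83  5.  ]
cBR scene [89.29 37.61  5.  ]
cBR top [90.2  36.48  5.  ]
wBL scene [-35.56  66.55  14.  ]
wBL top [-36.68  63.26  14.  ]
wBR scene [-35.34  45.85  14.  ]
wBR top [-36.43  45.81  14.  ]
```

```bash
python3 - <<'E'
from m2 import *
o=np.array([592.64,-34.22,70]);Rr=R.from_euler('z',.16)*Ry
for k in('cBL','cBR','wBL','wBR','BL','BR','FL','FR','gBL','gBR'):
    w,e=tri(*P[k]);print(k,w,e,Rr.inv().apply(w-o))
# carrier: mask box centre top & bottom
C1=lambda x,y:(330+x/6.667-.4,235+y/6.667-.4); C4=lambda x,y:(260+x/6-.4,275+y/6-.4)
for nm,p,z in[('end L',C1(345,212),14),('end R',C1(374,192),14),('barrel far bottomcorner',C1(440,322),7),('barrel top',C1(452,283),26),('barr corner',C1(474,287),20)]:print(nm,onz('top',p,z))
for nm,p,z in[('endL',C4(256,276),14),('endR',C4(292,283),14),('bl',C4(230,412),0),('br',C4(270,415),0)]:print('scene',nm,onz('scene',p,z))
for nm,p,z in[('tape',(371,183),12),('loupe',(401,204),31),('jar',(162,237),44),('bigcar',(352,262),20),('orange',(403,308),15),('screwdr',(235,283),10)]:print(nm,onz('top',p,z))
E
```

```text
cBL [666.91  48.34 102.46] 1.1083520512789613 [92.36 69.68  0.84]
cBR [668.13  14.73 106.17] 1.3004148554207065 [89.73 36.29  5.75]
wBL [542.87  21.59  74.65] 0.32934484515529505 [-36.21  63.03  18.16]
wBR [547.28   4.78  71.46] 0.9665335850586675 [-35.73  45.73  14.59]
BL [675.9   86.18  94.68] 2.3139532627408657 [103.7  105.6  -11.58]
BR [ 707.35 -118.41   98.56] 1.0652557110003995 [ 103.58 -101.39   -7.4 ]
FL [483.78  54.49  27.5 ] 0.5814626754623081 [-102.25  104.92   -7.92]
FR [ 513.12 -151.01   32.78] 2.401276010413785 [-103.98 -102.63   -1.67]
gBL [618.06 -33.37 113.01] 0.28126763757203316 [38.45 -3.21 31.75]
gBR [ 627.44 -105.59  111.68] 0.9651106012686386 [ 35.89 -76.    31.27]
end L [ 448.93 -374.51   14.  ]
end R [ 457.48 -384.68   14.  ]
barrel far bottomcorner [ 414.02 -412.8     7.  ]
barrel top [ 426.37 -410.83   26.  ]
barr corner [ 426.59 -420.58   20.  ]
scene endL [ 447.59 -377.     14.  ]
scene endR [ 458.05 -386.06   14.  ]
scene bl [ 414.96 -413.83    0.  ]
scene br [ 427.32 -421.88    0.  ]
tape [ 659.93 -337.45   12.  ]
loupe [ 607.09 -410.59   31.  ]
jar [453.08 159.73  44.  ]
bigcar [ 450.34 -301.66   20.  ]
orange [ 356.37 -430.44   15.  ]
screwdr [367.76 -25.98  10.  ]
```

```bash
cat >> h.py <<'E'
def go(pos,rpy=None,Rm=None):
    s=r.get_state();R0=R.from_euler('xyz',s['tool_rot']);Rt=Rm if Rm is not None else R.from_euler('xyz',rpy)
    d=R0.inv().apply(np.array(pos)-s['eef_pos'])/10;v=(R0.inv()*Rt).as_rotvec()
    print('dpos',np.round(d,2),'rot',np.round(v,3),'rows',round(np.linalg.norm(d)/6.25,1),round(np.linalg.norm(v)/.187,1))
E
python3 - <<'E'
from h import *
print(tri((197,27),(8,157)), tri((240,150),(135,180)))
dn=lambda yaw:[-1.5708,0,yaw]
go([400,280,210],dn(.55));go([490,0,210],dn(-.1));go([450,-330,160],dn(-.65));go([433,-403.7,100],dn(-.711))
E
```

```text
(array([483.79532904, 265.50619056, 460.76341952]), np.float64(14.028612962852545)) (array([578.94468719, 244.48617562,  65.66241662]), np.float64(3.0921545321268247))
dpos [-20.11  -0.43 -24.28] rot [ 0.     0.581 -0.001] rows 5.0 3.1
dpos [-41.62  -0.41 -44.34] rot [ 1.000e-03  1.231e+00 -1.000e-03] rows 9.7 6.6
dpos [-73.17   4.62 -54.77] rot [ 1.000e-03  1.781e+00 -1.000e-03] rows 14.6 9.5
dpos [-80.56  10.62 -56.37] rot [ 1.000e-03  1.842e+00 -1.000e-03] rows 15.8 9.9
```

Request:
step_arm --motion '[{"delta_pos": [-6.2,0,0],"rot": [0,0,0],"hand": 1},{"delta_pos": [-12.2,0,0],"rot": [0,0,0],"hand": 1},{"delta_pos": [-18,0,0],"rot": [0,0,0],"hand": 1},{"delta_pos": [-18.4,0,-6.2],"rot": [0,0.14,0],"hand": 1},{"delta_pos": [-19.7,0,-12.3],"rot": [0,0.28,0],"hand": 1},{"delta_pos": [-21.9,0,-18.1],"rot": [0,0.42,0],"hand": 1},{"delta_pos": [-24.8,0,-23.6],"rot": [0,0.56,0],"hand": 1},{"delta_pos": [-28.5,0,-28.7],"rot": [0,0.7,0],"hand": 1}]'

```text
t: 1.1
eef_pos: [405.4, 184.2, 205.9]
tool_rot: [-1.571, -0.0, 0.426]
contact_force: [0.5, 0.1, -0.4]
finger_gap: 85.6
```

Request:
step_arm --motion '[{"delta_pos": [-0.4,0,-6.2],"rot": [0,0.14,0],"hand": 1},{"delta_pos": [-1.7,0,-12.3],"rot": [0,0.28,0],"hand": 1},{"delta_pos": [-2.5,0,-18.4],"rot": [0,0.41,0],"hand": 1},{"delta_pos": [-3.4,0,-24.5],"rot": [0,0.54,0],"hand": 1},{"delta_pos": [-5.0,0,-30.4],"rot": [0,0.67,0],"hand": 1},{"delta_pos": [-7.4,1,-36],"rot": [0,0.8,0],"hand": 1},{"delta_pos": [-10.2,3,-41],"rot": [0,0.92,0],"hand": 1},{"delta_pos": [-12.5,5,-46],"rot": [0,1.04,0],"hand": 1}]'

```text
t: 2.1
eef_pos: [482.3, -286.2, 155.3]
tool_rot: [-1.571, 0.0, -0.613]
contact_force: [0.7, 0.3, 0.6]
finger_gap: 85.4
```

```bash
python3 - <<'E'
from h import *
print(r.get_state()['eef_pos'])
go([433.1,-403.7,60],[-1.5708,0,-.711]);go([433.1,-403.7,6],[-1.5708,0,-.711])
E
```

```text
[ 482.27956025 -286.21719625  155.28348622]
dpos [  2.74   9.53 -12.44] rot [-0.     0.098 -0.   ] rows 2.5 0.5
dpos [  2.74  14.93 -12.44] rot [-0.     0.098 -0.   ] rows 3.1 0.5
```

Request:
step_arm --motion '[{"delta_pos": [2.74,5,-12.44],"rot": [0,0.098,0],"hand": 1},{"delta_pos": [2.74,5,-12.44],"rot": [0,0.098,0],"hand": 1},{"delta_pos": [2.74,9.5,-12.44],"rot": [0,0.098,0],"hand": 0.2},{"delta_pos": [2.74,9.5,-12.44],"rot": [0,0.098,0],"hand": 0.0},{"delta_pos": [2.74,9.5,-12.44],"rot": [0,0.098,0],"hand": 0.0}]'

```text
t: 2.72
eef_pos: [434.8, -401.6, 62.2]
tool_rot: [-1.571, -0.001, -0.706]
contact_force: [0.3, 0.3, 0.2]
finger_gap: 42.6
```

```bash
python3 - <<'E'
from h import *
for n in("scene","top"):
    im=vision.read_camera(n);cv2.imwrite(f"pics/{n}1.png",im[:,:,::-1])
t=cv2.imread("pics/top1.png");s=cv2.imread("pics/scene1.png")
a=cv2.resize(t[225:325,340:440],(400,400),interpolation=cv2.INTER_CUBIC);b=cv2.resize(s[285:385,255:355],(400,400),interpolation=cv2.INTER_CUBIC)
cv2.imwrite("pics/g1.png",np.hstack([a,b]))
print(r.get_state()['eef_pos'],r.get_state()['finger_gap'])
E
```

```text
[ 435.20965269 -401.69925901   62.89033816] 42.757952137862915
```

View pics/g1.png

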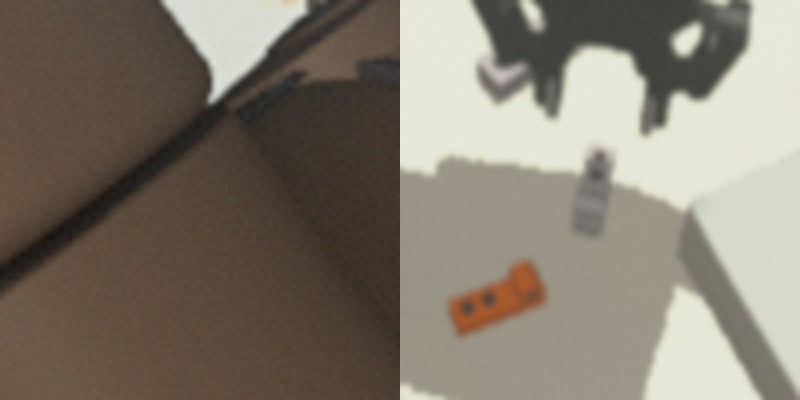

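The right half of that picture (scene view) shows the open fingers straddling the small grey carrier. The arm hides the top view. Now I'll descend.

```bash
python3 - <<'E'
from h import *
print(r.get_state()['eef_pos'],r.get_state()['tool_rot'])
go([433.1,-403.7,5],[-1.5708,0,-.711])
E
```

```text
[ 435.20965269 -401.69925901   62.89033816] [-1.57106779 -0.00252141 -0.70566726]
dpos [-0.05  5.79 -0.29] rot [0.    0.005 0.003] rows 0.9 0.0
```

Request:
step_arm --motion '[{"delta_pos": [0,3,0],"rot": [0,0,0],"hand": 0.0},{"delta_pos": [0,5.3,0],"rot": [0,0,0],"hand": 0.0},{"delta_pos": [0,5.3,0],"rot": [0,0,0],"hand": 0.0},{"delta_pos": [0,5.3,0],"rot": [0,0,0],"hand": 0.0}]'

```text
t: 3.32
eef_pos: [434.9, -402.1, 9.6]
tool_rot: [-1.571, -0.002, -0.706]
contact_force: [0.9, -0.5, 0.5]
finger_gap: 42.7
```

Request:
step_arm --motion '[{"delta_pos": [0,0.35,0.25],"rot": [0,0,0],"hand": 0.0},{"delta_pos": [0,0.35,0.25],"rot": [0,0,0],"hand": -1},{"delta_pos": [0,0.35,0.25],"rot": [0,0,0],"hand": -1},{"delta_pos": [0,0.35,0.25],"rot": [0,0,0],"hand": -1},{"delta_pos": [0,0.35,0.25],"rot": [0,0,0],"hand": -1},{"delta_pos": [0,0.35,0.25],"rot": [0,0,0],"hand": -1}]' --newtons 40

```text
t: 4.08
eef_pos: [435.7, -400.0, 4.4]
tool_rot: [-1.571, 0.0, -0.707]
contact_force: [0.2, -0.7, 0.2]
finger_gap: -0.0
```

```bash
python3 - <<'E'
from h import *
s=vision.read_camera("scene")[:,:,::-1];cv2.imwrite("pics/scene2.png",s)
cv2.imwrite("pics/g2.png",cv2.resize(s[285:385,255:355],(600,600),interpolation=cv2.INTER_CUBIC))
print(r.get_state()['eef_pos'],r.get_state()['finger_gap'])
print(proj("scene",r.get_state()['eef_pos']))
E
```

```text
[ 435.70408843 -400.05598247    4.43254138] -0.058948582285896015
[[302.83401821 333.15786911]]
```

View pics/g2.png

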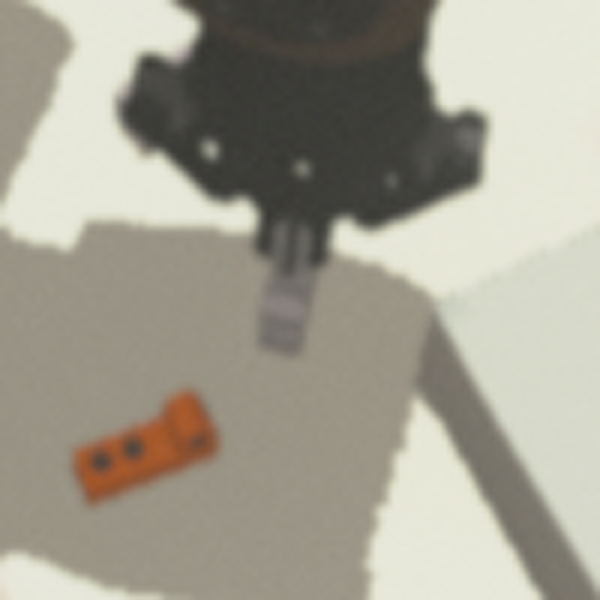

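```bash
python3 - <<'E'
from h import *
im=cv2.imread("pics/scene1.png");cv2.imwrite("pics/g3.png",cv2.resize(im[275:350,270:345],(600,600),interpolation=cv2.INTER_CUBIC))
im=cv2.imread("pics/scene2.png");cv2.imwrite("pics/g4.png",cv2.resize(im[300:350,280:330],(600,600),interpolation=cv2.INTER_CUBIC))
e=np.array([435.2,-401.7,62.9]);x=R.from_euler('xyz',[-1.571,0,-.706]).apply([1,0,0])
for k in(-21.3,0,21.3):
  for z in (0,6,12):print(k,z,proj("scene",e+k*x+[0,0,z]))
e=np.array([435.7,-400.05,4.4])
for z in (0,5,10,15):print(z,proj("scene",e+[0,0,z]))
E
```

```text
-21.3 0 [[294.58686185 317.91423881]]
-21.3 6 [[294.68486361 316.38726578]]
-21.3 12 [[294.78383493 314.84518585]]
0 0 [[304.37882466 319.7467431 ]]
0 6 [[304.52555354 318.22330981]]
0 12 [[304.67373932 316.68474996]]
21.3 0 [[314.24139977 321.59246203]]
21.3 6 [[314.43755899 320.07265965]]
21.3 12 [[314.63567302 318.53771182]]
0 [[302.83036682 333.16401759]]
5 [[302.94069634 332.00808223]]
10 [[303.051894   330.84305122]]
15 [[303.1639701  329.66881678]]
```

View pics/g3.png

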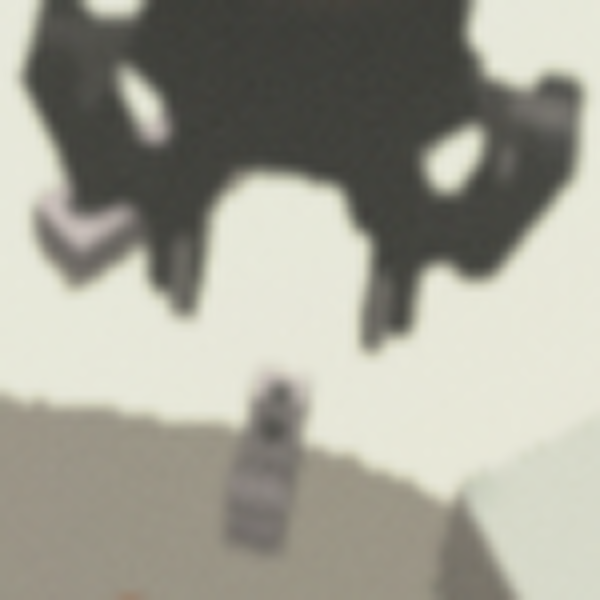

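View pics/g4.png

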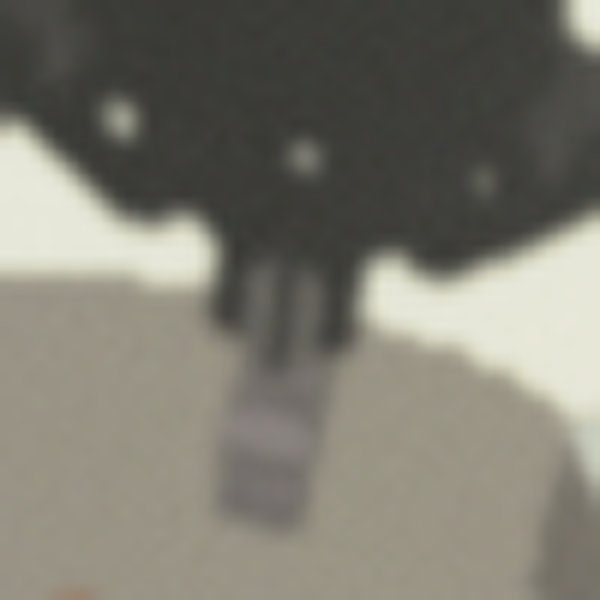

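Request:
step_arm --motion '[{"delta_pos": [0,0.15,0],"rot": [0,0,0],"hand": -1},{"delta_pos": [0,0.3,0],"rot": [0,0,0],"hand": -1}]'

```text
t: 4.38
eef_pos: [435.7, -400.0, 1.3]
tool_rot: [-1.571, 0.0, -0.707]
contact_force: [0.8, 0.3, 0.5]
finger_gap: 0.0
```

```bash
python3 - <<'E'
from h import *
im=vision.read_camera("scene")[:,:,::-1];cv2.imwrite("pics/scene3.png",im);cv2.imwrite("pics/g5.png",cv2.resize(im[300:350,280:330],(600,600),interpolation=cv2.INTER_CUBIC))
s=r.get_state();print(s['eef_pos'],s['qpos'],s['contact_force'])
E
```

```text
[ 435.67431373 -399.93786256    1.1437061 ] [-8.54364889e-01  7.12238857e-01  1.80768212e+00  1.66930064e-04
  6.22022615e-01 -1.47424612e-01] [0.11568406 0.40341483 0.76712   ]
```

View pics/g5.png

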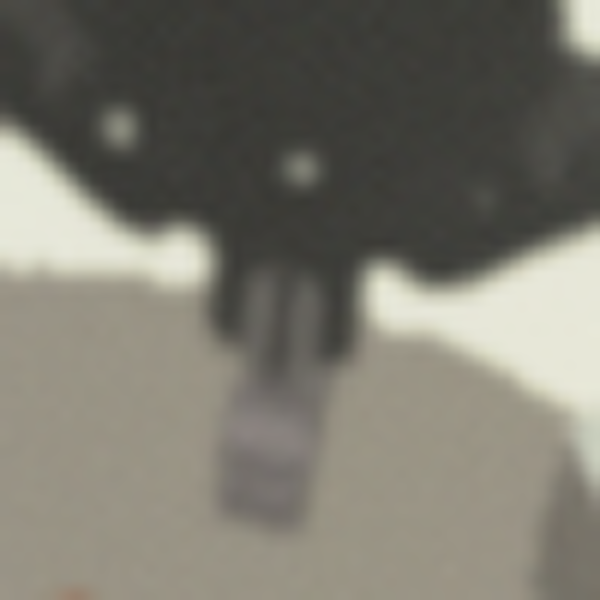

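```bash
python3 - <<'E'
from h import *
for z in(0,5,10,15,20,25): print(z,proj("scene",[428.5,-408.4,z]),proj("scene",[435.7,-400,z]),proj("scene",[442.8,-391.5,z]))
E
```

```text
0 [[301.90959959 338.58463755]] [[302.722509   334.15596554]] [[303.46033761 329.7912428 ]]
5 [[302.01693212 337.44344442]] [[302.83203409 333.00791901]] [[303.57172142 328.63675118]]
10 [[302.12511407 336.29322   ]] [[302.94241799 331.8508704 ]] [[303.68397064 327.47328962]]
15 [[302.23415555 335.13385664]] [[303.05367084 330.68471341]] [[303.79709539 326.30075318]]
20 [[302.34406687 333.96524499]] [[303.16580294 329.50934008]] [[303.91110596 325.11903528]]
25 [[302.45485847 332.78727395]] [[303.27882476 328.32464069]] [[304.02601278 323.92802764]]
```

Request:
step_arm --motion '[{"delta_pos": [0,0.15,0],"rot": [0,0,0],"hand": -1},{"delta_pos": [0,0.3,0],"rot": [0,0,0],"hand": -1}]'

```text
t: 4.68
eef_pos: [435.8, -400.0, -1.6]
tool_rot: [-1.571, -0.0, -0.707]
contact_force: [0.6, 0.2, -0.1]
finger_gap: 0.0
```

Request:
step_arm --motion '[{"delta_pos": [0,0.15,0],"rot": [0,0,0],"hand": -1},{"delta_pos": [0,0.3,0],"rot": [0,0,0],"hand": -1},{"delta_pos": [0,0.3,0],"rot": [0,0,0],"hand": -1}]'

```text
t: 5.05
eef_pos: [435.7, -400.0, -4.6]
tool_rot: [-1.571, 0.0, -0.707]
contact_force: [-0.6, 0.4, -0.5]
finger_gap: 0.0
```

Request:
step_arm --motion '[{"delta_pos": [0,0.15,0],"rot": [0,0,0],"hand": -1},{"delta_pos": [0,0.3,0],"rot": [0,0,0],"hand": -1},{"delta_pos": [0,0.3,0],"rot": [0,0,0],"hand": -1}]'

```text
t: 5.42
eef_pos: [435.7, -400.0, -7.7]
tool_rot: [-1.571, 0.0, -0.707]
contact_force: [0.1, -0.8, -0.4]
finger_gap: 0.2
```

Request:
step_arm --motion '[{"delta_pos": [0,0.15,0],"rot": [0,0,0],"hand": -1},{"delta_pos": [0,0.3,0],"rot": [0,0,0],"hand": -1},{"delta_pos": [0,0.3,0],"rot": [0,0,0],"hand": -1}]'

```text
t: 5.8
eef_pos: [435.7, -400.0, -10.7]
tool_rot: [-1.571, 0.0, -0.707]
contact_force: [0.4, 0.6, 0.8]
finger_gap: -0.4
```

```bash
python3 - <<'E'
from h import *
im=vision.read_camera("scene")[:,:,::-1];cv2.imwrite("pics/scene4.png",im);cv2.imwrite("pics/g6.png",cv2.resize(im[300:350,280:330],(600,600),interpolation=cv2.INTER_CUBIC))
s=r.get_state();print(s['eef_pos'],s['contact_force'])
E
```

```text
[ 435.70780517 -400.01285518  -10.61973089] [1.05683549 0.34082321 1.21277625]
```

View pics/g6.png

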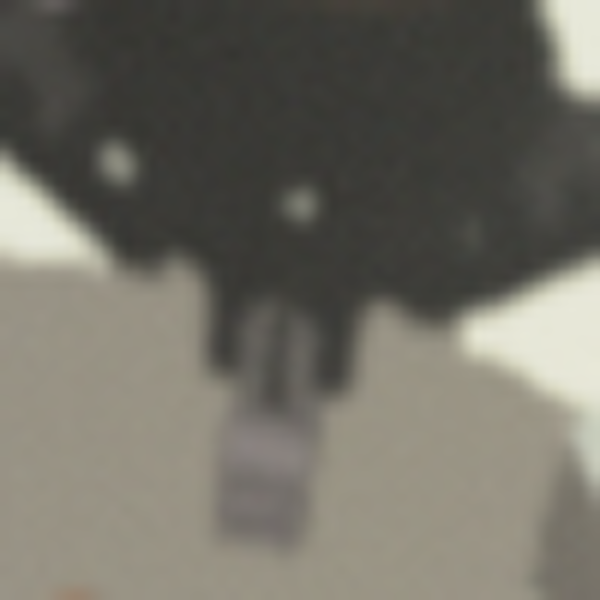

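Request:
step_arm --motion '[{"delta_pos": [0,0.15,0],"rot": [0,0,0],"hand": -1},{"delta_pos": [0,0.3,0],"rot": [0,0,0],"hand": -1},{"delta_pos": [0,0.3,0],"rot": [0,0,0],"hand": -1}]'

```text
t: 6.22
eef_pos: [436.0, -400.3, -11.3]
tool_rot: [-1.571, -0.002, -0.707]
contact_force: [-4.9, 4.3, 25.9]
finger_gap: -0.3
```

```bash
python3 - <<'E'
from h import *
im=vision.read_camera("scene")[:,:,::-1];cv2.imwrite("pics/scene5.png",im);cv2.imwrite("pics/g7.png",cv2.resize(im[270:370,250:350],(600,600),interpolation=cv2.INTER_CUBIC))
s=r.get_state();print(s['eef_pos'],s['contact_force'],s['wrist_torque'])
E
```

```text
[ 435.9907388  -400.26868874  -11.33128086] [-5.52037546  4.8105661  26.40637226] [ 0.88106274  0.8327927  -0.00789086]
```

View pics/g7.png

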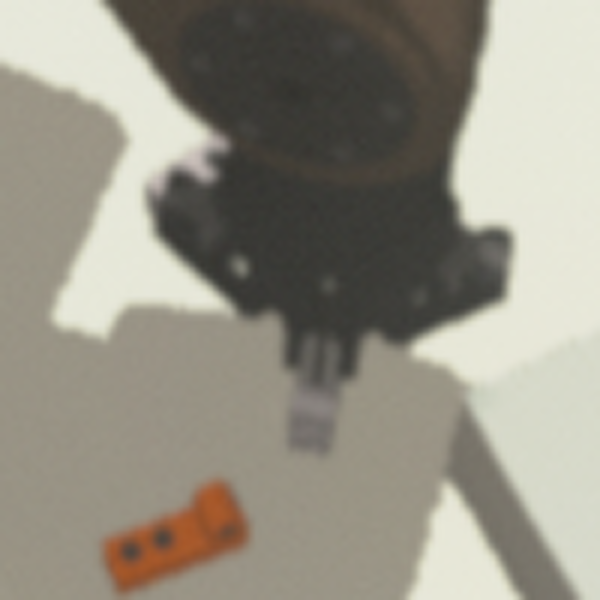

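Request:
step_arm --motion '[{"delta_pos": [0,-0.5,0],"rot": [0,0,0],"hand": -1},{"delta_pos": [0,-3,0],"rot": [0,0,0],"hand": 0},{"delta_pos": [0,-3,0],"rot": [0,0,0],"hand": 0},{"delta_pos": [0,-3,0],"rot": [0,0,0],"hand": 0}]'

```text
t: 6.78
eef_pos: [435.6, -399.9, 16.0]
tool_rot: [-1.571, 0.0, -0.707]
contact_force: [0.3, -0.1, -0.1]
finger_gap: 42.5
```

```bash
python3 - <<'E'
from h import *
im=vision.read_camera("scene")[:,:,::-1];cv2.imwrite("pics/scene6.png",im);cv2.imwrite("pics/g8.png",cv2.resize(im[290:360,265:335],(600,600),interpolation=cv2.INTER_CUBIC))
s=r.get_state();print(s['eef_pos'],s['tool_rot'],s['contact_force'],s['finger_gap'])
E
```

```text
[ 435.49429372 -399.76080139   15.7552088 ] [-1.57056667e+00  9.56622036e-04 -7.06985482e-01] [-0.04902722 -0.12085423 -0.4094245 ] 42.845511549639085
```

View pics/g8.png

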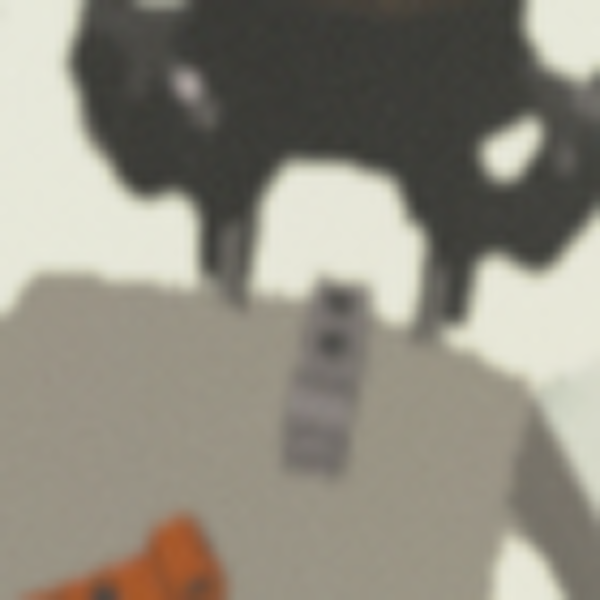

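```bash
python3 - <<'E'
from h import *
for z in (35,40,45,50):print(z,proj("scene",[428.4,-408.2,z]),proj("scene",[435.5,-399.8,z]))
C=lambda x,y:(265+x/8.571-.4,290+y/8.571-.4)
for p,z in[((342,298),14),((332,343),14),((320,280),14),((372,290),14),((282,466),0),((345,478),0)]:print(onz("scene",C(*p),z))
E
```

```text
35 [[302.59209745 330.34924779]] [[303.38227954 325.89377063]]
40 [[302.70522917 329.1424288 ]] [[303.49752432 324.68036435]]
45 [[302.8192816  327.92578816]] [[303.6136982  323.45717565]]
50 [[302.93426604 326.69920547]] [[303.73081245 322.22408575]]
[ 447.07682051 -387.62576777   14.        ]
[ 437.9567503  -397.58402197   14.        ]
[ 444.71885274 -380.29713644   14.        ]
[ 455.2856762  -389.38784646   14.        ]
[ 413.27507576 -414.80443402    0.        ]
[ 425.8375038  -425.37983958    0.        ]
```

Request:
step_arm --motion '[{"delta_pos": [0.1,0.5,-0.75],"rot": [0,0,0],"hand": 0},{"delta_pos": [0.1,3.0,-0.75],"rot": [0,0,0],"hand": 0},{"delta_pos": [0.1,3.6,-0.75],"rot": [0,0,0],"hand": 0},{"delta_pos": [0.1,3.6,-0.75],"rot": [0,0,0],"hand": 0}]'

```text
t: 7.32
eef_pos: [431.3, -406.3, -20.1]
tool_rot: [-1.571, 0.001, -0.707]
contact_force: [0.2, 0.5, 0.5]
finger_gap: 43.1
```

Request:
step_arm --motion '[{"delta_pos": [0,0.1,0],"rot": [0,0,0],"hand": -1},{"delta_pos": [0,0.1,0],"rot": [0,0,0],"hand": -1},{"delta_pos": [0,0.1,0],"rot": [0,0,0],"hand": -1},{"delta_pos": [0,0.1,0],"rot": [0,0,0],"hand": -1}]' --newtons 30

```text
t: 7.82
eef_pos: [431.8, -406.6, -20.0]
tool_rot: [-1.571, -0.001, -0.707]
contact_force: [-0.6, 0.9, 5.6]
finger_gap: 15.1
```

Request:
step_arm --motion '[{"delta_pos": [0,-1,0],"rot": [0,0,0],"hand": -1},{"delta_pos": [0,-6,0],"rot": [0,0,0],"hand": -1},{"delta_pos": [0,-12,0],"rot": [0,0,0],"hand": -1},{"delta_pos": [0,-16,0],"rot": [0,0,0],"hand": -1},{"delta_pos": [0,-16,0],"rot": [0,0,0],"hand": -1}]'

```text
t: 8.45
eef_pos: [432.4, -407.2, 143.0]
tool_rot: [-1.572, -0.006, -0.707]
contact_force: [0.4, 0.2, -1.9]
finger_gap: 15.0
```

```bash
python3 - <<'E'
from h import *
im=vision.read_camera("scene")[:,:,::-1];cv2.imwrite("pics/scene7.png",im);cv2.imwrite("pics/g9.png",cv2.resize(im[240:340,250:350],(600,600),interpolation=cv2.INTER_CUBIC))
s=r.get_state();print(s['eef_pos'],s['tool_rot'],s['contact_force'],s['finger_gap'])
E
```

```text
[ 431.81901047 -406.53352864  140.88435595] [-1.57109094 -0.00249348 -0.70690212] [-0.41263968 -0.29314679 -0.36737332] 14.887305787192572
```

View pics/g9.png

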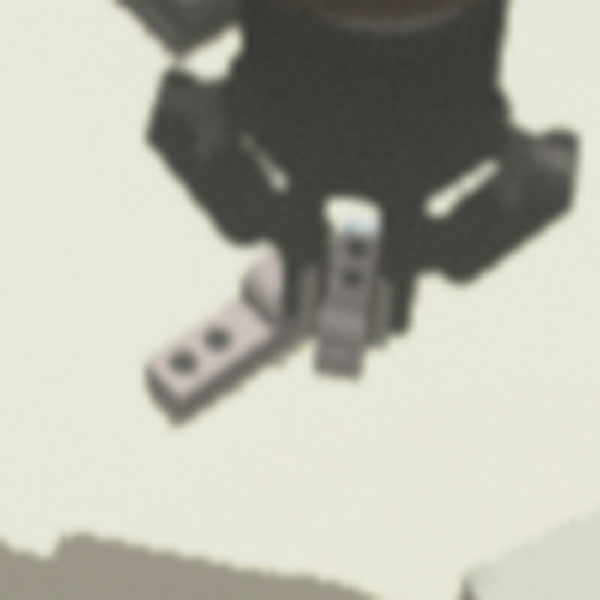

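```bash
python3 - <<'E'
from h import *
s=r.get_state();e=s['eef_pos'];d=np.array([.652,.758,0])
for z in(140,150,160,170):print(z,proj("scene",[e[0]-20*d[0],e[1]-20*d[1],z]),proj("scene",[e[0]+30*d[0],e[1]+30*d[1],z]))
E
```

```text
140 [[304.57674648 309.9564679 ]] [[308.53693279 289.25554324]]
150 [[304.84709869 307.07955489]] [[308.82911303 286.33136639]]
160 [[305.12238458 304.15014091]] [[309.12637969 283.35628397]]
170 [[305.40274043 301.16677559]] [[309.42886676 280.32895503]]
```

```bash
cat >> h.py <<'E'
Rr=R.from_euler('z',.16)*R.from_euler('y',-.35); O=np.array([592.64,-34.22,70])
def W(q): return O+Rr.apply(q)
M=Rr.as_matrix();Rpan=R.from_matrix(np.stack([-M[:,1],-M[:,2],M[:,0]],1))
E
python3 - <<'E'
from h import *
print(W([15,55,18]),Rpan.as_euler('xyz'))
print(R.from_euler('xyz',r.get_state()['tool_rot']).as_matrix().round(2))
go(W([15,55,40-22]),Rm=Rpan); go(W([15,55,100-22]),Rm=Rpan)
E
```

```text
[591.69478893  21.33905068  92.05217594] [-1.22079633  0.         -1.41079633]
[[ 0.76  0.    0.65]
 [-0.65 -0.    0.76]
 [ 0.   -1.   -0.  ]]
dpos [-15.65   4.83  42.92] rot [ 0.335  0.697 -0.121] rows 7.3 4.2
dpos [-16.96  -0.81  41.35] rot [ 0.335  0.697 -0.121] rows 7.2 4.2
```

Request:
step_arm --motion '[{"delta_pos": [-2.5,-1.5,5],"rot": [0,0.05,0],"hand": -1},{"delta_pos": [-4.7,-2,10.5],"rot": [0.08,0.17,-0.03],"hand": -1},{"delta_pos": [-7.1,-2,16],"rot": [0.14,0.3,-0.05],"hand": -1},{"delta_pos": [-9.4,-2,21.5],"rot": [0.2,0.42,-0.07],"hand": -1},{"delta_pos": [-11.8,-1.5,27],"rot": [0.27,0.55,-0.1],"hand": -1},{"delta_pos": [-14,-1,32.5],"rot": [0.335,0.697,-0.121],"hand": -1},{"delta_pos": [-16,-0.8,38],"rot": [0.335,0.697,-0.121],"hand": -1},{"delta_pos": [-17,-0.8,41.3],"rot": [0.335,0.697,-0.121],"hand": -1}]'

```text
t: 9.5
eef_pos: [570.1, 20.6, 146.0]
tool_rot: [-1.224, 0.003, -1.409]
contact_force: [0.4, -1.2, -0.2]
finger_gap: 15.2
```

```bash
python3 - <<'E'
from h import *
s=r.get_state();print(s['eef_pos'],s['tool_rot'],s['finger_gap'],Rr.inv().apply(s['eef_pos']-O))
go(W([15,55,40-22]),Rm=Rpan)
E
```

```text
[570.09298418  20.63969107 145.96081794] [-1.2244671   0.00278102 -1.40933027] 15.245490184788968 [13.34752946 57.75113391 75.99111447]
dpos [0.29 5.8  0.19] rot [ 0.004  0.    -0.003] rows 0.9 0.0
```

Request:
step_arm --motion '[{"delta_pos": [0.3,2.5,0.2],"rot": [0,0,0],"hand": -1},{"delta_pos": [0.3,5.3,0.2],"rot": [0,0,0],"hand": -1},{"delta_pos": [0.3,5.3,0.2],"rot": [0,0,0],"hand": -1}]'

```text
t: 9.88
eef_pos: [589.5, 18.7, 95.6]
tool_rot: [-1.227, 0.003, -1.411]
contact_force: [-0.6, 1.1, -0.2]
finger_gap: 15.0
```

```bash
python3 - <<'E'
from h import *
a=vision.read_camera("scene")[:,:,::-1];b=vision.read_camera("top")[:,:,::-1];cv2.imwrite("pics/scene8.png",a);cv2.imwrite("pics/top8.png",b)
cv2.imwrite("pics/g10.png",np.hstack([cv2.resize(a[150:250,230:330],(400,400),interpolation=cv2.INTER_CUBIC),cv2.resize(b[140:240,195:295],(400,400),interpolation=cv2.INTER_CUBIC)]))
cv2.imwrite("pics/g11.png",cv2.resize(a[150:225,240:315],(600,600),interpolation=cv2.INTER_CUBIC))
s=r.get_state();print(s['eef_pos'],s['tool_rot'],s['finger_gap'],Rr.inv().apply(s['eef_pos']-O))
E
```

```text
[590.23663871  18.33251317  97.92589784] [-1.22357667  0.00247013 -1.41105458] 15.321600885313782 [15.21187929 52.26417403 24.175471  ]
```

View pics/g10.png

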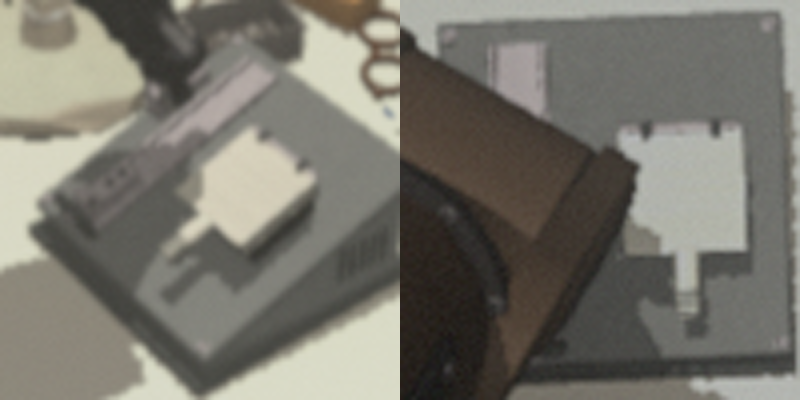

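View pics/g11.png

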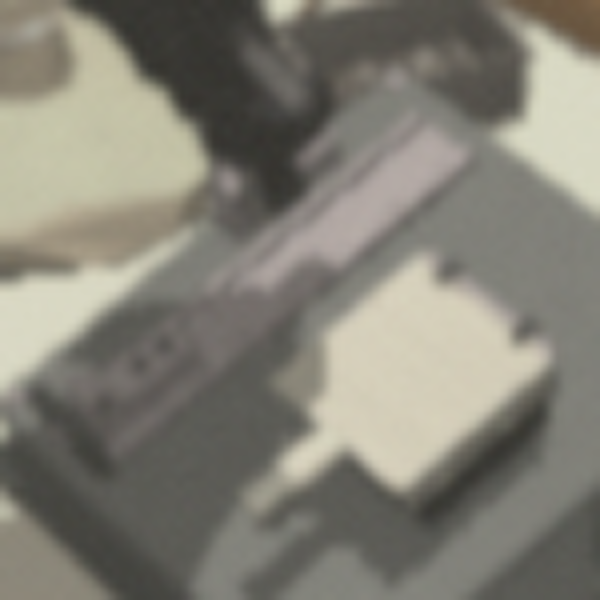

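```bash
python3 - <<'E'
from h import *
L=Rr.inv().apply(r.get_state()['eef_pos']-O)
for zz in (30,46):
  for q in([-20,0],[-20,-8],[-20,8],[30,-8],[30,8],[-11,-8]):
    w=W([L[0]+q[0],L[1]+q[1],zz]);p=proj("scene",w)[0];print(zz,q,(p+.4-[240,150])*8)
E
```

```text
30 [-20, 0] [241.50020426 254.76841479]
30 [-20, -8] [254.79177797 265.84002805]
30 [-20, 8] [228.31687172 243.78696425]
30 [30, -8] [357.85193438 179.93502421]
30 [30, 8] [330.7746531  158.76674174]
30 [-11, -8] [273.47657641 250.26545745]
46 [-20, 0] [228.84419356 227.64065966]
46 [-20, -8] [242.23643129 238.72725166]
46 [-20, 8] [215.56226363 216.64538454]
46 [30, -8] [346.58514526 152.08051548]
46 [30, 8] [319.29300377 130.89976476]
46 [-11, -8] [261.15640626 223.01690873]
```

Request:
step_arm --motion '[{"delta_pos": [-0.17,0.5,0],"rot": [0,0,0],"hand": -1},{"delta_pos": [-0.17,2,0],"rot": [0,0,0],"hand": -1},{"delta_pos": [-0.17,3.2,0],"rot": [0,0,0],"hand": -1},{"delta_pos": [-0.17,3.2,0],"rot": [0,0,0],"hand": -1},{"delta_pos": [-0.17,3.2,0],"rot": [0,0,0],"hand": -1}]'

```text
t: 10.6
eef_pos: [601.3, 21.8, 68.2]
tool_rot: [-1.222, 0.002, -1.411]
contact_force: [0.6, 0.8, 0.1]
finger_gap: 15.2
```

```bash
python3 - <<'E'
from h import *
a=vision.read_camera("scene")[:,:,::-1];cv2.imwrite("pics/scene9.png",a)
cv2.imwrite("pics/g12.png",cv2.resize(a[150:225,240:315],(600,600),interpolation=cv2.INTER_CUBIC))
s=r.get_state();print(s['eef_pos'],s['tool_rot'],s['finger_gap'],Rr.inv().apply(s['eef_pos']-O),s['contact_force'])
E
```

```text
[601.42285137  21.82333311  68.43613306] [-1.22168923  0.00191764 -1.41091003] 15.537169327682628 [15.99614377 53.92823937 -7.50384748] [-0.20292951 -0.08983074 -0.91499041]
```

View pics/g12.png

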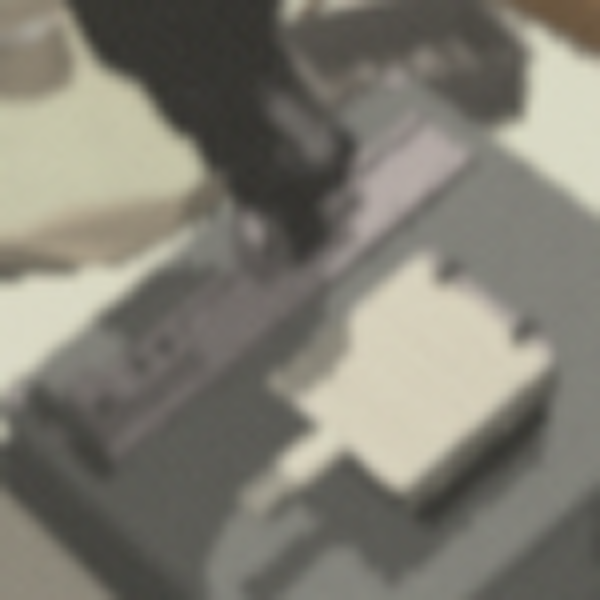

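The scene view shows the held carrier over the channel, with its barrel at about (255,230) in the crop pointing down the slope. I'll lower it and feel for the floor.

Request:
step_arm --motion '[{"delta_pos": [0,0.4,0],"rot": [0,0,0],"hand": -1},{"delta_pos": [0,0.8,0],"rot": [0,0,0],"hand": -1},{"delta_pos": [0,0.8,0],"rot": [0,0,0],"hand": -1}]'

```text
t: 11.02
eef_pos: [604.0, 22.3, 60.5]
tool_rot: [-1.222, 0.002, -1.411]
contact_force: [0.5, -0.2, -0.1]
finger_gap: 15.1
```

Request:
step_arm --motion '[{"delta_pos": [0,0.15,0],"rot": [0,0,0],"hand": -1},{"delta_pos": [0,0.3,0],"rot": [0,0,0],"hand": -1},{"delta_pos": [0,0.3,0],"rot": [0,0,0],"hand": -1}]'

```text
t: 11.4
eef_pos: [605.1, 22.5, 58.3]
tool_rot: [-1.221, 0.002, -1.411]
contact_force: [-2.6, -0.5, 3.6]
finger_gap: 15.4
```

```bash
python3 - <<'E'
from h import *
a=vision.read_camera("scene")[:,:,::-1];cv2.imwrite("pics/scene10.png",a)
cv2.imwrite("pics/g13.png",cv2.resize(a[160:220,245:305],(600,600),interpolation=cv2.INTER_CUBIC))
s=r.get_state();print(s['eef_pos'],s['tool_rot'],s['finger_gap'],Rr.inv().apply(s['eef_pos']-O),s['contact_force'],s['wrist_torque'])
E
```

```text
[605.04145801  22.44227715  58.23546802] [-1.22152009  0.00189756 -1.41093553] 14.994174074339117 [ 15.94679181  53.96276789 -18.34485044] [-2.7364988   0.10076068  4.87182867] [-0.0784141   0.38343285 -0.06883359]
```

View pics/g13.png

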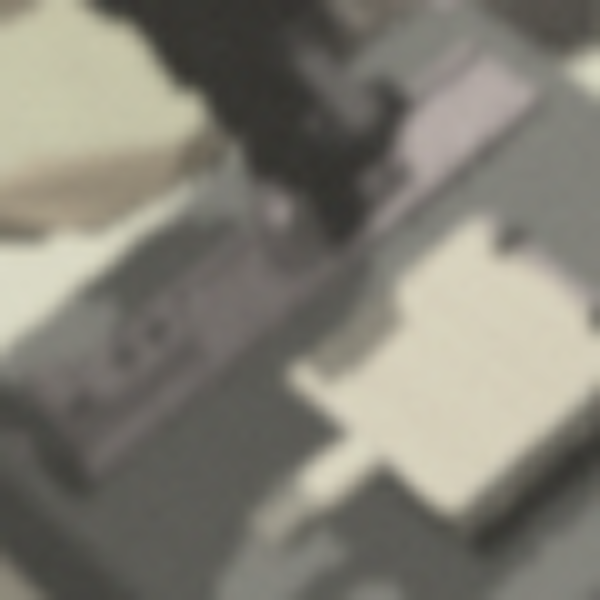

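Request:
step_arm --motion '[{"delta_pos": [0,-0.1,0],"rot": [0,0,0],"hand": -0.45},{"delta_pos": [0,-0.1,0],"rot": [0,0,0],"hand": -0.45},{"delta_pos": [0,-0.3,0],"rot": [0,0,0],"hand": -0.45},{"delta_pos": [0,-0.3,0],"rot": [0,0,0],"hand": -0.45}]'

```text
t: 11.95
eef_pos: [604.1, 22.3, 60.9]
tool_rot: [-1.222, 0.002, -1.411]
contact_force: [0.3, -0.5, 0.8]
finger_gap: 23.3
```

```bash
python3 - <<'E'
from h import *
a=vision.read_camera("scene")[:,:,::-1];cv2.imwrite("pics/scene11.png",a)
cv2.imwrite("pics/g14.png",cv2.resize(a[160:220,245:305],(600,600),interpolation=cv2.INTER_CUBIC))
s=r.get_state();print(s['eef_pos'],s['finger_gap'],s['contact_force'])
E
```

```text
[604.10431975  22.28151775  60.85457395] 23.476507956842347 [-0.50586501 -0.17285502 -0.9053329 ]
```

View pics/g14.png

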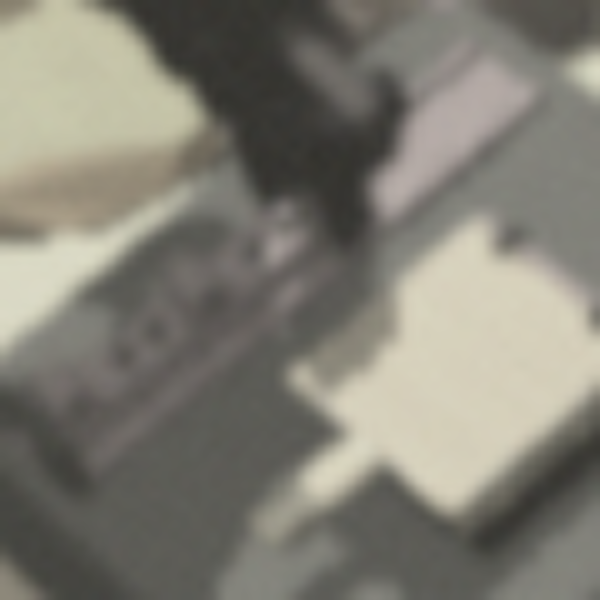

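Request:
step_arm --motion '[{"delta_pos": [0,-2,0],"rot": [0,0,0],"hand": -0.4},{"delta_pos": [0,-7.5,0],"rot": [0,0,0],"hand": 0},{"delta_pos": [4.7,-7.5,-3.5],"rot": [0,0,0],"hand": 0},{"delta_pos": [9.4,-7.5,-7.1],"rot": [0,0,0],"hand": 0},{"delta_pos": [9.4,-7.5,-7.1],"rot": [0,0,0],"hand": 0}]'

```text
t: 12.62
eef_pos: [526.5, -88.2, 106.3]
tool_rot: [-1.223, 0.002, -1.415]
contact_force: [1.0, -0.9, 0.3]
finger_gap: 42.8
```

```bash
python3 - <<'E'
from h import *
a=vision.read_camera("scene")[:,:,::-1];b=vision.read_camera("top")[:,:,::-1];cv2.imwrite("pics/scene12.png",a);cv2.imwrite("pics/top12.png",b)
cv2.imwrite("pics/g15.png",np.hstack([cv2.resize(a[140:230,225:315],(400,400),interpolation=cv2.INTER_CUBIC),cv2.resize(b[140:240,195:295],(400,400),interpolation=cv2.INTER_CUBIC)]))
s=r.get_state();print(s['eef_pos'],s['finger_gap'],Rr.inv().apply(s['eef_pos']-O))
E
```

```text
[527.88979852 -85.82795753 106.84333155] 42.966017253012 [-55.13778418 -40.63289773  59.34806929]
```

View pics/g15.png

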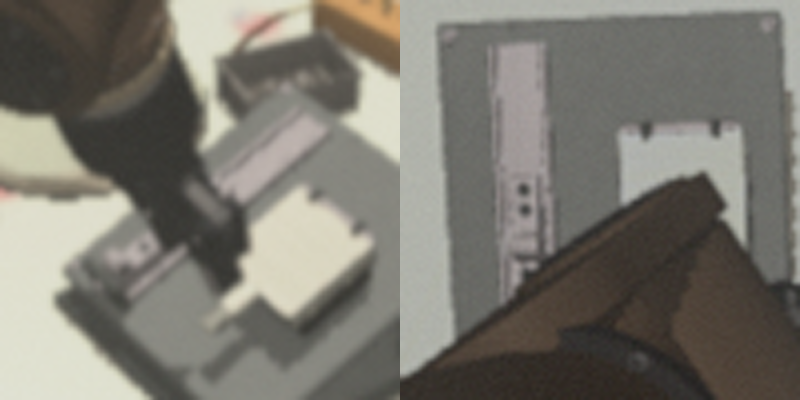

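```bash
python3 - <<'E'
from h import *
for q in([-55,-19,91],[-55,-62,91],[-66,-62,91],[-44,-62,91],[-66,-19,91],[-55,-40,33],[-55,-40,84]):
    print(q,(proj("scene",W(q))[0]+.4-[225,140])*400/90)
a=cv2.imread("pics/scene12.png");cv2.imwrite("pics/g16.png",cv2.resize(a[170:220,255:305],(600,600),interpolation=cv2.INTER_CUBIC))
E
```

```text
[-55, -19, 91] [180.17973608 236.29624495]
[-55, -62, 91] [224.10714661 274.55492247]
[-66, -62, 91] [209.88341889 286.61931396]
[-44, -62, 91] [238.26919883 262.54284338]
[-66, -19, 91] [166.20632147 247.98785842]
[-55, -40, 33] [228.09460235 309.08789572]
[-55, -40, 84] [204.71973731 261.56777542]
```

View pics/g16.png

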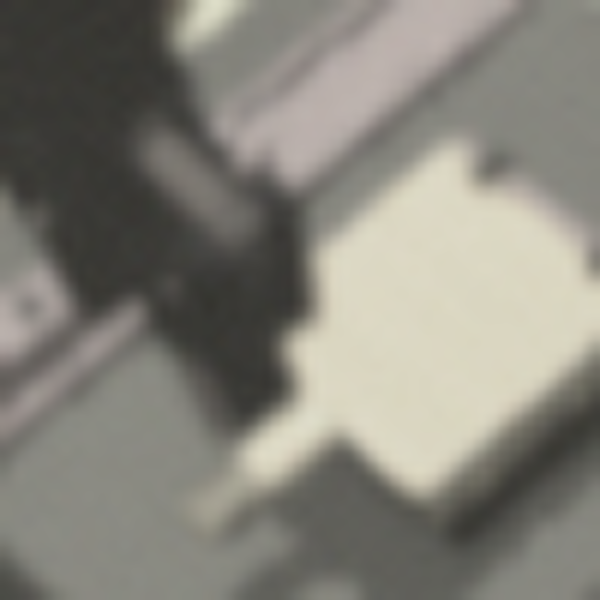

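Request:
step_arm --motion '[{"delta_pos": [0,2,0],"rot": [0,0,0],"hand": 0},{"delta_pos": [0,4.5,0],"rot": [0,0,0],"hand": 0},{"delta_pos": [0,6.6,0],"rot": [0,0,0],"hand": 0},{"delta_pos": [0,6.6,0],"rot": [0,0,0],"hand": 0},{"delta_pos": [0,6.6,0],"rot": [0,0,0],"hand": 0}]'

```text
t: 13.35
eef_pos: [550.4, -80.8, 45.4]
tool_rot: [-1.221, 0.002, -1.41]
contact_force: [-0.0, 0.6, 0.6]
finger_gap: 42.8
```

```bash
python3 - <<'E'
from h import *
a=vision.read_camera("scene")[:,:,::-1];cv2.imwrite("pics/scene13.png",a)
s=r.get_state();print(s['eef_pos'],s['finger_gap'],Rr.inv().apply(s['eef_pos']-O),s['contact_force'])
cv2.imwrite("pics/g17.png",cv2.resize(a[170:220,245:295],(600,600),interpolation=cv2.INTER_CUBIC))
E
```

```text
[550.41435918 -81.09341624  45.60709186] 42.63823396998838 [-54.53828868 -39.547402    -6.05920148] [ 0.76246137  0.18098672 -0.75086583]
```

View pics/g17.png

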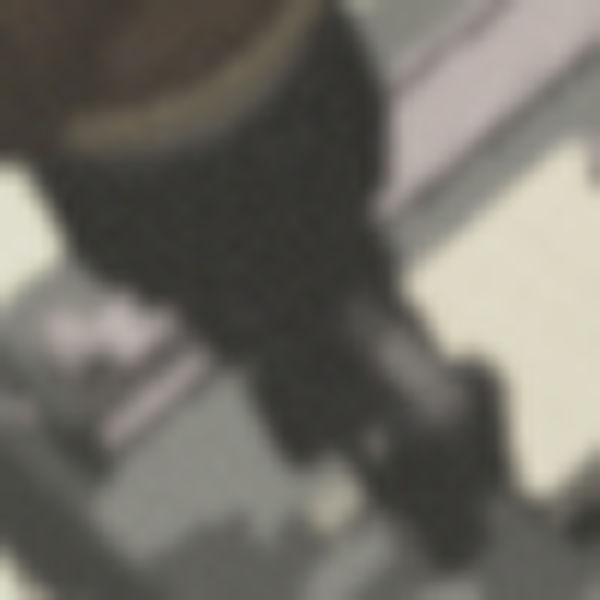

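The tongue tip (330,500 in the crop) shows between the two fingers. I'll close on it lightly.

Request:
step_arm --motion '[{"delta_pos": [0,0,0],"rot": [0,0,0],"hand": -1},{"delta_pos": [0,0,0],"rot": [0,0,0],"hand": -1},{"delta_pos": [0,0,0],"rot": [0,0,0],"hand": -1},{"delta_pos": [0,0,0],"rot": [0,0,0],"hand": -1}]' --newtons 20

```text
t: 13.9
eef_pos: [550.3, -81.7, 45.3]
tool_rot: [-1.221, 0.002, -1.411]
contact_force: [-2.0, 0.5, 5.6]
finger_gap: 13.1
```

```bash
python3 - <<'E'
from h import *
for z in(0,10,20,30):
    print(z,[((proj("scene",W(q))[0]+.4-[245,170])*12).round() for q in([-65.5,-61,z],[-65.5,-69,z],[-43.5,-61,z],[-43.5,-69,z])])
a=vision.read_camera("scene")[:,:,::-1];cv2.imwrite("pics/scene14.png",a)
cv2.imwrite("pics/g18.png",cv2.resize(a[180:230,245:295],(600,600),interpolation=cv2.INTER_CUBIC))
for z in(0,10,20,30):
    print(z,[((proj("scene",W(q))[0]+.4-[245,180])*12).round() for q in([-65.5,-47,z],[-65.5,-54,z],[-43.5,-54,z])])
E
```

```text
0 [array([436., 632.]), array([458., 651.]), array([507., 570.]), array([529., 590.])]
10 [array([425., 609.]), array([446., 629.]), array([496., 547.]), array([518., 566.])]
20 [array([413., 586.]), array([435., 605.]), array([485., 524.]), array([507., 543.])]
30 [array([401., 562.]), array([423., 582.]), array([474., 500.]), array([496., 519.])]
0 [array([399., 478.]), array([417., 495.]), array([488., 434.])]
10 [array([387., 455.]), array([406., 472.]), array([477., 410.])]
20 [array([376., 432.]), array([394., 449.]), array([466., 387.])]
30 [array([364., 408.]), array([382., 425.]), array([455., 363.])]
```

View pics/g18.png

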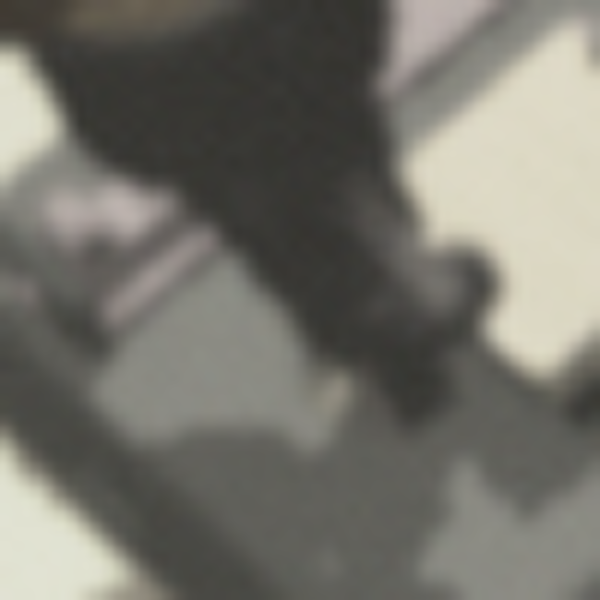

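Request:
step_arm --motion '[{"delta_pos": [0,-1.85,0.19],"rot": [0,0,0],"hand": -1},{"delta_pos": [0,-3.62,0.73],"rot": [0,0,0],"hand": -1},{"delta_pos": [0,-5.25,1.62],"rot": [0,0,0],"hand": -1},{"delta_pos": [0,-6.67,2.82],"rot": [0,0,0],"hand": -1},{"delta_pos": [0,-7.83,4.28],"rot": [0,0,0],"hand": -1},{"delta_pos": [0,-8.67,5.93],"rot": [0,0,0],"hand": -1},{"delta_pos": [0,-8.67,5.93],"rot": [0,0,0],"hand": -1}]'

```text
t: 14.82
eef_pos: [576.0, -77.5, 147.1]
tool_rot: [-1.221, 0.002, -1.41]
contact_force: [-5.6, -0.1, 6.3]
finger_gap: 13.3
```

```bash
python3 - <<'E'
from h import *
a=vision.read_camera("scene")[:,:,::-1];cv2.imwrite("pics/scene15.png",a)
cv2.imwrite("pics/g19.png",cv2.resize(a[140:240,225:325],(600,600),interpolation=cv2.INTER_CUBIC))
s=r.get_state();print(s['eef_pos'],s['finger_gap'],Rr.inv().apply(s['eef_pos']-O),s['contact_force'])
E
```

```text
[575.78652263 -77.63999516 146.80901851] 13.38845771635324 [  4.20996036 -40.18033808  80.22953115] [-3.57499621  1.7222864   8.09620538]
```

View pics/g19.png

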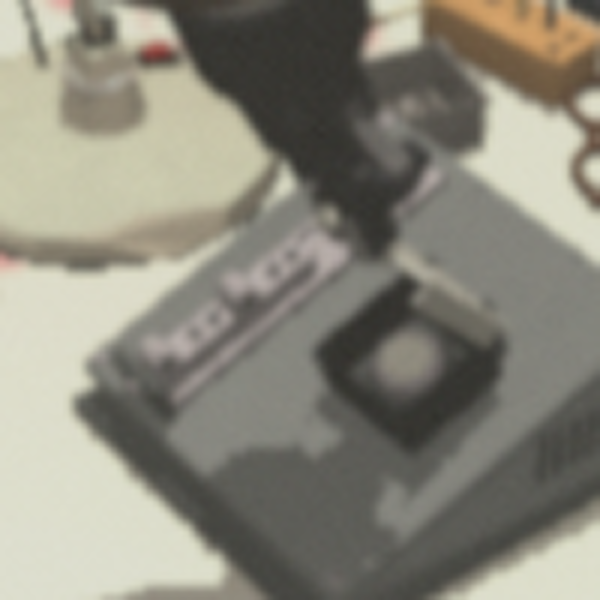

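Request:
step_arm --motion '[{"delta_pos": [0,-0.49,1.79],"rot": [0,0,0],"hand": -1},{"delta_pos": [0,-0.63,3.64],"rot": [0,0,0],"hand": -1},{"delta_pos": [0,-0.39,5.48],"rot": [0,0,0],"hand": -1},{"delta_pos": [0,0.21,7.24],"rot": [0,0,0],"hand": -1},{"delta_pos": [0,0.89,8.46],"rot": [0,0,0],"hand": -1},{"delta_pos": [0,1.0,8.6],"rot": [0,0,0],"hand": -1}]'

```text
t: 15.62
eef_pos: [659.9, -64.0, 166.9]
tool_rot: [-1.22, 0.002, -1.411]
contact_force: [-1.2, 2.5, 10.4]
finger_gap: 13.6
```

```bash
python3 - <<'E'
from h import *
a=vision.read_camera("scene")[:,:,::-1];cv2.imwrite("pics/scene16.png",a)
cv2.imwrite("pics/g20.png",cv2.resize(a[120:220,235:335],(600,600),interpolation=cv2.INTER_CUBIC))
s=r.get_state();print(s['eef_pos'],s['finger_gap'],Rr.inv().apply(s['eef_pos']-O),s['contact_force'])
for th in(1.8,2.0,2.15,2.3):
    print(th,[((proj("scene",W([37.7-k*np.cos(th),y,33+k*np.sin(th)]))[0]+.4-[235,120])*6).round() for k,y in((110,-40),(72,-76),(72,-4))])
E
```

```text
[659.81772606 -64.0281992  166.9581562 ] 13.227072433592994 [ 91.08457012 -40.13010236  69.96738985] [-1.75843114  2.43411078  9.70518164]
1.8 [array([386., 224.]), array([444., 331.]), array([339., 253.])]
2.0 [array([425., 205.]), array([469., 319.]), array([363., 241.])]
2.15 [array([453., 197.]), array([487., 313.]), array([381., 236.])]
2.3 [array([479., 194.]), array([504., 310.]), array([398., 234.])]
```

View pics/g20.png

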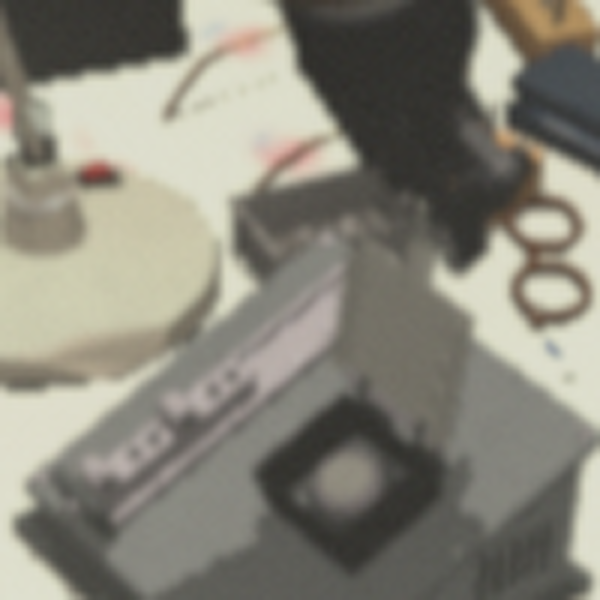

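Request:
step_arm --motion '[{"delta_pos": [0,0.3,0.6],"rot": [0,0,0],"hand": -1},{"delta_pos": [0,0.6,1.1],"rot": [0,0,0],"hand": -1},{"delta_pos": [0,0.8,1.4],"rot": [0,0,0],"hand": -1}]'

```text
t: 16.05
eef_pos: [674.5, -61.6, 163.1]
tool_rot: [-1.223, 0.003, -1.411]
contact_force: [-2.2, 1.7, -0.2]
finger_gap: 13.2
```

```bash
python3 - <<'E'
from h import *
a=vision.read_camera("scene")[:,:,::-1];cv2.imwrite("pics/scene17.png",a)
cv2.imwrite("pics/g21.png",cv2.resize(a[120:220,235:335],(600,600),interpolation=cv2.INTER_CUBIC))
s=r.get_state();print(s['eef_pos'],s['finger_gap'],Rr.inv().apply(s['eef_pos']-O),s['contact_force'])
E
```

```text
[674.76315546 -61.55473769 162.95303241] 13.278124271504446 [103.94140636 -40.06931268  61.01066306] [-1.84624922  1.71662013  1.13102139]
```

View pics/g21.png

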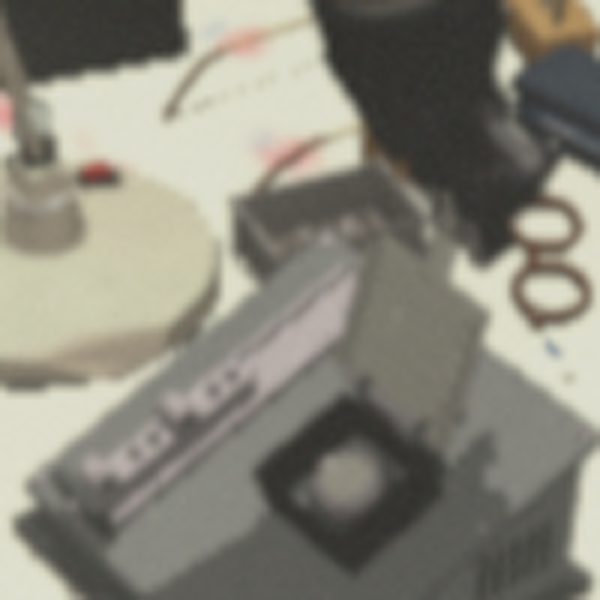

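Request:
step_arm --motion '[{"delta_pos": [0,0,0],"rot": [0,0,0],"hand": 0},{"delta_pos": [0,0,0],"rot": [0,0,0],"hand": 0},{"delta_pos": [0,0,0],"rot": [0,0,0],"hand": 0},{"delta_pos": [0,-3,0],"rot": [0,0,0],"hand": 0},{"delta_pos": [0,-8,-2],"rot": [0,0,0],"hand": 0},{"delta_pos": [0,-8,-8],"rot": [0,0,0],"hand": -1},{"delta_pos": [0,-8,-9],"rot": [0,0,0],"hand": -1}]'

```text
t: 16.98
eef_pos: [561.2, -79.6, 207.8]
tool_rot: [-1.223, 0.003, -1.412]
contact_force: [-0.3, -0.5, 0.2]
finger_gap: 6.9
```

```bash
python3 - <<'E'
from h import *
a=vision.read_camera("scene")[:,:,::-1];b=vision.read_camera("top")[:,:,::-1];cv2.imwrite("pics/scene18.png",a);cv2.imwrite("pics/top18.png",b)
cv2.imwrite("pics/g22.png",cv2.resize(a[140:230,235:325],(600,600),interpolation=cv2.INTER_CUBIC))
cv2.imwrite("pics/g23.png",cv2.resize(b[130:240,195:305],(600,600),interpolation=cv2.INTER_CUBIC))
s=r.get_state();print(s['eef_pos'],s['finger_gap'],Rr.inv().apply(s['eef_pos']-O),s['contact_force'])
E
```

```text
[563.90029649 -79.97884286 208.51040327] -0.09415305830964113 [ 13.9942184  -40.59562011 142.34160162] [ 0.85208483 -0.13025995  0.48637142]
```

View pics/g22.png

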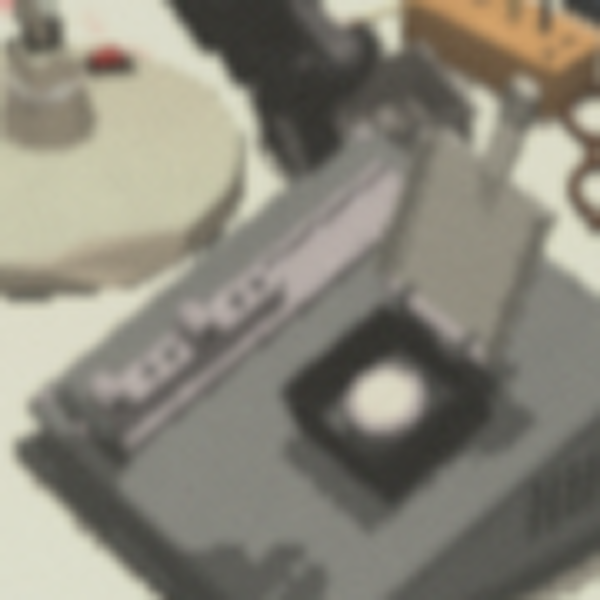

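View pics/g23.png

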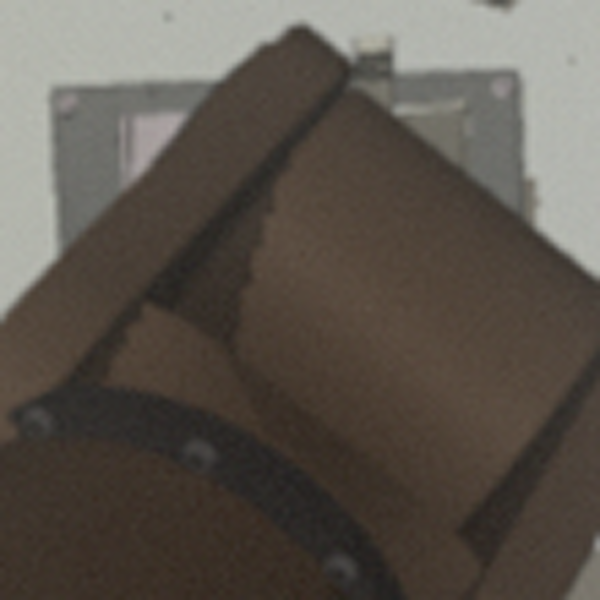

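```bash
python3 - <<'E'
from h import *
b=lambda p:((p+.4-[235,140])*6.667).round()
for x in(6,10):
  for z in(0,10,15,20,25,30):print(x,z,b(proj("scene",W([x,-40,z]))[0]))
print([b(proj("scene",W(q))[0]) for q in([40,-8,30],[40,-72,30],[-20,-8,30],[-20,-72,30])])
print(Rr.inv().apply(r.get_state()['eef_pos']-O))
E
```

```text
6 0 [404. 415.]
6 10 [399. 401.]
6 15 [396. 394.]
6 20 [393. 388.]
6 25 [390. 381.]
6 30 [387. 374.]
10 0 [411. 409.]
10 10 [406. 395.]
10 15 [403. 388.]
10 20 [400. 382.]
10 25 [397. 375.]
10 30 [394. 368.]
[array([399., 284.]), array([498., 362.]), array([293., 373.]), array([390., 455.])]
[ 13.9942184  -40.59562011 142.34160162]
```

Request:
step_arm --motion '[{"delta_pos": [-0.05,3,-0.9],"rot": [0,0,0],"hand": -1},{"delta_pos": [-0.05,7,-0.9],"rot": [0,0,0],"hand": -1},{"delta_pos": [-0.05,11,-0.9],"rot": [0,0,0],"hand": -1},{"delta_pos": [-0.05,11.6,-0.9],"rot": [0,0,0],"hand": -1},{"delta_pos": [-0.05,11.6,-0.9],"rot": [0,0,0],"hand": -1}]'

```text
t: 17.7
eef_pos: [595.6, -73.9, 96.5]
tool_rot: [-1.222, 0.002, -1.411]
contact_force: [0.4, 0.6, -0.5]
finger_gap: 0.1
```

```bash
python3 - <<'E'
from h import *
a=vision.read_camera("scene")[:,:,::-1];cv2.imwrite("pics/scene19.png",a)
cv2.imwrite("pics/g24.png",cv2.resize(a[140:230,235:325],(600,600),interpolation=cv2.INTER_CUBIC))
s=r.get_state();print(s['eef_pos'],s['finger_gap'],Rr.inv().apply(s['eef_pos']-O),s['contact_force'])
E
```

```text
[595.59332693 -74.00515247  97.23670886] -0.1706598139367994 [  6.12403432 -39.74750674  26.75912401] [ 0.03023479 -0.35205171  0.94887346]
```

View pics/g24.png

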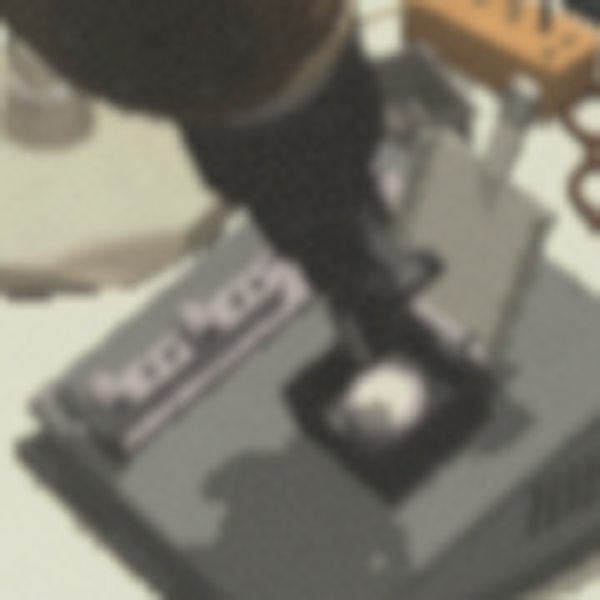

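Request:
step_arm --motion '[{"delta_pos": [0,0.6,0],"rot": [0,0,0],"hand": -1},{"delta_pos": [0,1.2,0],"rot": [0,0,0],"hand": -1},{"delta_pos": [0,1.4,0],"rot": [0,0,0],"hand": -1},{"delta_pos": [0,1.4,0],"rot": [0,0,0],"hand": -1}]'

```text
t: 18.25
eef_pos: [599.7, -73.2, 82.9]
tool_rot: [-1.222, 0.002, -1.411]
contact_force: [-0.7, 0.0, -0.4]
finger_gap: 0.1
```

Request:
step_arm --motion '[{"delta_pos": [0,0.2,0],"rot": [0,0,0],"hand": -1},{"delta_pos": [0,0.4,0],"rot": [0,0,0],"hand": -1},{"delta_pos": [0,0.4,0],"rot": [0,0,0],"hand": -1}]'

```text
t: 18.62
eef_pos: [601.0, -72.9, 79.1]
tool_rot: [-1.222, 0.002, -1.411]
contact_force: [0.1, 0.4, 0.0]
finger_gap: -0.1
```

Request:
step_arm --motion '[{"delta_pos": [0,0.15,0],"rot": [0,0,0],"hand": -1},{"delta_pos": [0,0.3,0],"rot": [0,0,0],"hand": -1},{"delta_pos": [0,0.3,0],"rot": [0,0,0],"hand": -1}]'

```text
t: 19.0
eef_pos: [602.0, -72.8, 76.2]
tool_rot: [-1.222, 0.002, -1.411]
contact_force: [-0.1, -0.3, -1.2]
finger_gap: -0.0
```

Request:
step_arm --motion '[{"delta_pos": [0,0.15,0],"rot": [0,0,0],"hand": -1},{"delta_pos": [0,0.3,0],"rot": [0,0,0],"hand": -1},{"delta_pos": [0,0.3,0],"rot": [0,0,0],"hand": -1}]'

```text
t: 19.38
eef_pos: [603.0, -72.6, 73.4]
tool_rot: [-1.222, 0.002, -1.411]
contact_force: [-0.1, 0.5, -0.2]
finger_gap: -0.1
```

Request:
step_arm --motion '[{"delta_pos": [0,0.15,0],"rot": [0,0,0],"hand": -1},{"delta_pos": [0,0.3,0],"rot": [0,0,0],"hand": -1},{"delta_pos": [0,0.3,0],"rot": [0,0,0],"hand": -1}]'

```text
t: 19.75
eef_pos: [604.0, -72.4, 70.6]
tool_rot: [-1.222, 0.002, -1.411]
contact_force: [-0.6, -0.1, 0.7]
finger_gap: -0.2
```

Request:
step_arm --motion '[{"delta_pos": [0,0.15,0],"rot": [0,0,0],"hand": -1},{"delta_pos": [0,0.3,0],"rot": [0,0,0],"hand": -1},{"delta_pos": [0,0.3,0],"rot": [0,0,0],"hand": -1}]'

```text
t: 20.12
eef_pos: [605.0, -72.2, 67.8]
tool_rot: [-1.222, 0.002, -1.411]
contact_force: [0.7, -0.6, -0.9]
finger_gap: 0.1
```

Request:
step_arm --motion '[{"delta_pos": [0,0.15,0],"rot": [0,0,0],"hand": -1},{"delta_pos": [0,0.3,0],"rot": [0,0,0],"hand": -1},{"delta_pos": [0,0.3,0],"rot": [0,0,0],"hand": -1}]'

```text
t: 20.5
eef_pos: [606.1, -72.1, 65.0]
tool_rot: [-1.222, 0.002, -1.411]
contact_force: [-1.1, -0.0, 1.7]
finger_gap: 0.3
```

Request:
step_arm --motion '[{"delta_pos": [0,0.15,0],"rot": [0,0,0],"hand": -1},{"delta_pos": [0,0.3,0],"rot": [0,0,0],"hand": -1},{"delta_pos": [0,0.3,0],"rot": [0,0,0],"hand": -1}]'

```text
t: 20.88
eef_pos: [607.2, -71.9, 62.3]
tool_rot: [-1.222, 0.002, -1.411]
contact_force: [-1.0, -0.4, 2.8]
finger_gap: 0.4
```

```bash
python3 - <<'E'
from h import *
a=vision.read_camera("scene")[:,:,::-1];cv2.imwrite("pics/scene20.png",a)
cv2.imwrite("pics/g25.png",cv2.resize(a[170:230,260:320],(600,600),interpolation=cv2.INTER_CUBIC))
s=r.get_state();print(s['eef_pos'],s['finger_gap'],Rr.inv().apply(s['eef_pos']-O),s['contact_force'])
E
```

```text
[607.11211509 -71.91396079  62.33053653] -0.06196975017147338 [  5.14997932 -39.51817793 -10.04434125] [-0.91313021 -0.63948205  2.57106309]
```

View pics/g25.png

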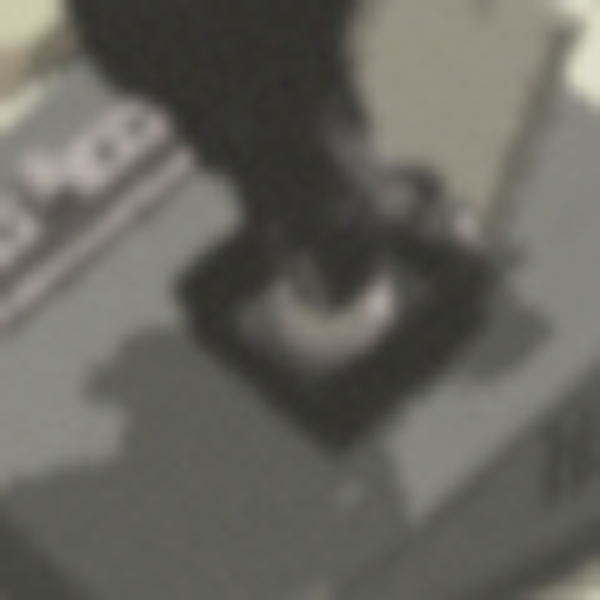

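Request:
step_arm --motion '[{"delta_pos": [0,0.12,0],"rot": [0,0,0],"hand": -1},{"delta_pos": [0,0.24,0],"rot": [0,0,0],"hand": -1},{"delta_pos": [0,0.36,0],"rot": [0,0,0],"hand": -1},{"delta_pos": [0,0.36,0],"rot": [0,0,0],"hand": -1}]'

```text
t: 21.42
eef_pos: [608.3, -71.7, 58.9]
tool_rot: [-1.222, 0.002, -1.411]
contact_force: [-3.3, 0.4, 5.5]
finger_gap: 0.1
```

Request:
step_arm --motion '[{"delta_pos": [0,0.05,0],"rot": [0,0,0],"hand": -1},{"delta_pos": [0,0.05,0],"rot": [0,0,0],"hand": -1},{"delta_pos": [0,0.05,0],"rot": [0,0,0],"hand": -1},{"delta_pos": [0,0.05,0],"rot": [0,0,0],"hand": -1}]'

```text
t: 21.92
eef_pos: [608.5, -71.7, 58.6]
tool_rot: [-1.222, 0.002, -1.411]
contact_force: [-3.4, -0.1, 6.3]
finger_gap: 0.0
```

Request:
step_arm --motion '[{"delta_pos": [0,-1,0],"rot": [0,0,0],"hand": -1},{"delta_pos": [0,-5,0],"rot": [0,0,0],"hand": -1},{"delta_pos": [0,-11,0],"rot": [0,0,0],"hand": -1},{"delta_pos": [4,-15,0],"rot": [0,0,0],"hand": -1},{"delta_pos": [10,-15,-2],"rot": [0,0,0],"hand": -1},{"delta_pos": [16,-15,-4],"rot": [0,0,0],"hand": -1},{"delta_pos": [20,-15,-5],"rot": [0,0,0],"hand": -1},{"delta_pos": [20,-15,-5],"rot": [0,0,0],"hand": -1}]'

```text
t: 22.92
eef_pos: [542.5, -287.8, 181.5]
tool_rot: [-1.223, 0.002, -1.414]
contact_force: [0.4, 0.9, 0.1]
finger_gap: -0.2
```

```bash
python3 - <<'E'
from h import *
a=vision.read_camera("scene")[:,:,::-1];b=vision.read_camera("top")[:,:,::-1];cv2.imwrite("pics/scene21.png",a);cv2.imwrite("pics/top21.png",b)
cv2.imwrite("pics/g26.png",np.hstack([cv2.resize(a[140:230,235:325],(400,400),interpolation=cv2.INTER_CUBIC),cv2.resize(b[130:240,195:305],(400,400),interpolation=cv2.INTER_CUBIC)]))
s=r.get_state();print(s['eef_pos'],s['finger_gap'],s['contact_force'],s['t'])
E
```

```text
[ 542.83444206 -284.92044629  181.73572358] 0.22548037529903503 [-0.58575508 -0.21453288  0.07620652] 23.025
```

View pics/g26.png

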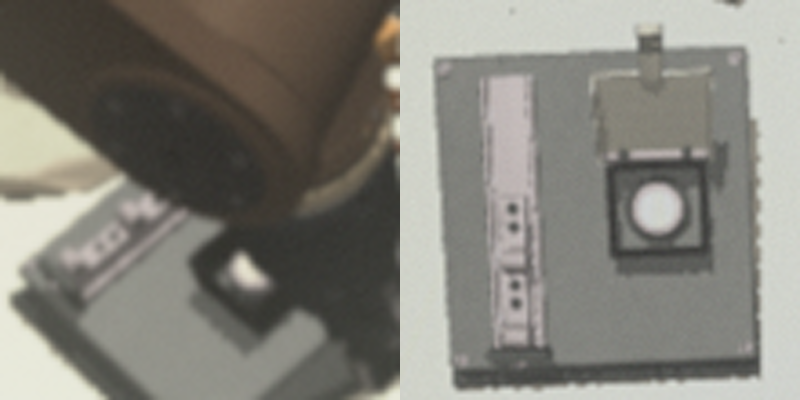

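View pics/top21.png

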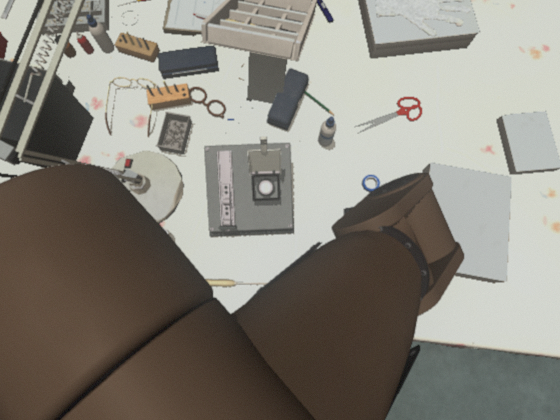

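The top view shows the loose carrier butted against the waiting one (holes at (512,208)/(512,226) and (515,282)/(515,300) in the crop). The guard stands open at its stop and the button is clear. The arm touches nothing.

```bash
python3 - <<'E'
from station import workorder
print(workorder.close_job())
E
```

```text
the job is handed in; nothing more can be done
None
```

I laid the small grey carrier in the chute, opened the guard and pressed the start button. The job was handed in at about 23 s, and no verdict was reported.

- **Carrier:** I let it go barrel up, with the barrel end down the slope, and it slid down against the waiting one. The last top view shows the two butted together in line.
- **Guard:** I swung it over by its tongue and let go at about 2.1 rad, read from the picture. It fell back to its stop and stayed open.
- **Button:** I felt for it with closed fingers and pressed until the force read about 7 N, which by its spring is about 7 mm in. I held it there for over half a second, well under 25 N, and backed off. It shows free in the last picture, and the force reads about zero.

**Checks that disagreed or failed:**
- **Tool position:** the fingertips turned out to be about 25–30 mm short of the reported TCP. Because of this my first grasp closed above the carrier. Feeling for the height then pressed the carrier against the table with about 26 N and shifted it about 3 mm. I worked with the measured offset from then on.
- **Riveter height:** a fit to the panel corners and guard put the panel about 6 mm lower than the stated 70 mm. The chute and waiting carrier agreed with 70 mm, so I used that.
- **Bystanders:** the tape stands where it was. The arm hid the jar and the loupe in the last top view, so I did not check those two again. I felt no contact near them.

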